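# Lay out primed plates and right the spray cans at the grinding bench

## Task

Get the marking-out place ready: first stand both tipped blue spray cans upright in the can lane, between the two yellow cans that stand there. Then fan all the red plates into one straight shingled row down the middle of the green tray, lengthwise along it, the first one leaning on the aluminium strip and each next one lapping over about a third of the plate before it with its far edge down on the tray. Do not knock over the yellow cans or disturb the other things on the bench.

Things in the scene. Friction and masses are not known exactly. Their poses are not given: they have to be found in the camera images.
- tray: Fixed green flat tray, 130 (x) x 330 (y) x 4 mm, no walls; origin at the centre of its underside on the bench, floor at z = 4 mm. Across its -y end lies a bare aluminium strip, 60 mm wide in x, from y = -165 to -140 mm, standing 8 mm above the tray floor (as a plate is thick). The row of plates starts at the strip and runs towards +y along the middle line x = 0
- lane: Fixed can lane, 342 mm long in y, 78 mm wide in x: a wooden floor at z = 4 mm with dark steel kerbs on all four sides, 10 mm high over the floor (top at z = 14 mm) and 6 mm thick; inside it is 66 mm wide (x) and 330 mm long (y). Origin at the centre of its underside on the bench
- plate1: Loose red-primed steel plate (up to six, four or more present), 70 x 45 x 8 mm (x, y, z), about 0.2 kg, starts flat on the bench on the robot's side of the tray. Origin at its centre, so 4 mm above what it lies on; x along its 70 mm length, z through its thickness
- plate2: Loose red-primed steel plate (up to six, four or more present), 70 x 45 x 8 mm (x, y, z), about 0.2 kg, starts flat on the bench on the robot's side of the tray. Origin at its centre, so 4 mm above what it lies on; x along its 70 mm length, z through its thickness
- plate3: Loose red-primed steel plate (up to six, four or more present), 70 x 45 x 8 mm (x, y, z), about 0.2 kg, starts flat on the bench on the robot's side of the tray. Origin at its centre, so 4 mm above what it lies on; x along its 70 mm length, z through its thickness
- plate4: Loose red-primed steel plate (up to six, four or more present), 70 x 45 x 8 mm (x, y, z), about 0.2 kg, starts flat on the bench on the robot's side of the tray. Origin at its centre, so 4 mm above what it lies on; x along its 70 mm length, z through its thickness
- plate5: Loose red-primed steel plate (up to six, four or more present), 70 x 45 x 8 mm (x, y, z), about 0.2 kg, starts flat on the bench on the robot's side of the tray. Origin at its centre, so 4 mm above what it lies on; x along its 70 mm length, z through its thickness
- plate6: Loose red-primed steel plate (up to six, four or more present), 70 x 45 x 8 mm (x, y, z), about 0.2 kg, starts flat on the bench on the robot's side of the tray. Origin at its centre, so 4 mm above what it lies on; x along its 70 mm length, z through its thickness
- can_a: Tipped spray can, blue with a white cap: body 50 mm in diameter and 94 mm long, then a cap 36 mm in diameter, 125 mm long in all, about 0.25 kg, starts lying on the bench on the robot's side of the lane roughly lengthwise beside it, cap towards the other blue can. Origin on its axis 70 mm from its base; x along its axis from base to cap, so x points up when it stands
- can_b: Tipped spray can, blue with a white cap: body 50 mm in diameter and 94 mm long, then a cap 36 mm in diameter, 125 mm long in all, about 0.25 kg, starts lying on the bench on the robot's side of the lane roughly lengthwise beside it, cap towards the other blue can. Origin on its axis 70 mm from its base; x along its axis from base to cap, so x points up when it stands
- stand_l: Yellow spray can with a black cap that already stands in the lane near one end, same size as the blue cans (50 mm in diameter, 125 mm high). Origin at the centre of its base, z up; bystander
- stand_r: Yellow spray can with a black cap that already stands in the lane near one end, same size as the blue cans (50 mm in diameter, 125 mm high). Origin at the centre of its base, z up; bystander
- earmuffs: Yellow ear defenders lying on the bench at the robot's right, about 130 x 145 x 65 mm; origin under the middle between its cups; bystander
- brush: Hand brush lying on the bench at the robot's left; origin on its underside; bystander
Not all that is in view belongs to the job. Leave any white look-alike of the plate6 alone.

How it is judged (in metres and radians):
On the way, in this order (a step that is already met when the one before it is completed fails the run):
1. both blue cans stand upright in the lane (x of can_a in the frame of lane between -0.015 and 0.015 m and y of can_a in the frame of lane between -0.14 and 0.14 m and z of can_a in the frame of lane between 0.068 and 0.08 m and angle between each of can_a, can_b's own x axis and vertical below 0.08 rad and linear speed of each of can_a, can_b below 0.02 m/s and x of can_b in the frame of lane between -0.015 and 0.015 m and y of can_b in the frame of lane between -0.14 and 0.14 m and z of can_b in the frame of lane between 0.068 and 0.08 m), for 0.3 s.
2. every plate lies in the shingled row on the tray (x of plate1 in the frame of tray between -0.014 and 0.014 m and y of plate1 in the frame of tray between -0.148 and 0.14 m and z of plate1 in the frame of tray between 0.01 and 0.02 m and angle between plate1's own z axis and vertical between 0.115 and 0.25 rad and angle between the y axis of each of plate1, plate2, plate3, plate4, plate5, plate6 and the x axis of tray, either way round below 0.14 rad and linear speed of each of plate1, plate2, plate3, plate4, plate5, plate6 below 0.02 m/s and x of plate2 in the frame of tray between -0.014 and 0.014 m and y of plate2 in the frame of tray between -0.148 and 0.14 m and z of plate2 in the frame of tray between 0.01 and 0.02 m and angle between plate2's own z axis and vertical between 0.115 and 0.25 rad and x of plate3 in the frame of tray between -0.014 and 0.014 m and y of plate3 in the frame of tray between -0.148 and 0.14 m and z of plate3 in the frame of tray between 0.01 and 0.02 m and angle between plate3's own z axis and vertical between 0.115 and 0.25 rad and x of plate4 in the frame of tray between -0.014 and 0.014 m and y of plate4 in the frame of tray between -0.148 and 0.14 m and z of plate4 in the frame of tray between 0.01 and 0.02 m and angle between plate4's own z axis and vertical between 0.115 and 0.25 rad and x of plate5 in the frame of tray between -0.014 and 0.014 m and y of plate5 in the frame of tray between -0.148 and 0.14 m and z of plate5 in the frame of tray between 0.01 and 0.02 m and angle between plate5's own z axis and vertical between 0.115 and 0.25 rad and x of plate6 in the frame of tray between -0.014 and 0.014 m and y of plate6 in the frame of tray between -0.148 and 0.14 m and z of plate6 in the frame of tray between 0.01 and 0.02 m and angle between plate6's own z axis and vertical between 0.115 and 0.25 rad and distance between plate1 and plate2 above 0.034 m and distance between each of plate1, plate2 and plate3 above 0.034 m and distance between each of plate1, plate2, plate3 and plate4 above 0.034 m and distance between each of plate1, plate2, plate3, plate4 and plate5 above 0.034 m and distance between each of plate1, plate2, plate3, plate4, plate5 and plate6 above 0.034 m), for 0.3 s.
At the end, for the whole second after the job is handed in: All cans upright within 0.08 rad in the lane. Every plate present at rest in the row: within 14 mm of the tray's middle line, yaw within 0.14 rad, tilted 0.115 to 0.25 rad onto the strip or the plate before, centre 10 to 20 mm above the bench, tray y -148 to 140 mm, centres 34 mm or more apart (all of step 1 and all of step 2 and angle between each of stand_l, stand_r's own z axis and vertical below 0.08 rad and x of stand_l in the frame of lane between -0.015 and 0.015 m and x of stand_r in the frame of lane between -0.015 and 0.015 m); the robot touches nothing.
It fails at once if a yellow can is knocked over or shoved more than 4 cm (angle between any of stand_l, stand_r's own z axis and vertical above 0.4 rad or distance of any of stand_l, stand_r from where it was at the start of the episode above 0.04 m).
It fails at once if the ear defenders or brush moved more than 4 cm (distance of any of earmuffs, brush from where it was at the start of the episode above 0.04 m).
Of plate1, plate2, plate3, plate4, plate5, plate6 only 4 to 6 are there at a start; the rules pass over those that are not, and their reading is None.
At some moment in a run one of plate1, plate2, plate3, plate4, plate5, plate6 may be knocked a few centimetres aside while the robot is not near it.
It also fails if it takes over 210 s, if anything falls off the work surface, if the arm or the gripper's body presses on something with over 40 N, if the wrist force passes 120 N, or if a joint passes its speed limit or range.

## Robot

A 6-joint arm with a two-finger parallel gripper is mounted at the origin on the work surface. World frame = base frame: x ahead of the robot, y to its left, z up, the work surface at z = 0. Lengths are in mm, angles in rad, forces in N, time in s.
With the tool pointing down it reaches from about 350 to 775 mm from the base axis. Payload 7.3 kg.
Tool frame: the origin (TCP) lies midway between the tips of the shut fingers; the grasp point (between the pads) lies 19 mm behind it (bot.tcp_to_grasp is the distance from the TCP to the grasp point, in mm); z points along the fingers, y is the line along which they close (so a half turn about z gives the same grasp; the last joint's range is limited). The gripper opens to 92 mm and grips with 3 to 60 N. Pads are 19 mm wide; open, the fingers measure 130 mm over their backs; the gripper's body (75 mm by 190 mm) begins 47 mm behind the grasp point.
Start: joints at [1.164, 0.342, 1.524, -0, 1.275, -0.146], TCP at [135.357, 507.27, 226.741] pointing down, gripper open.
Joint ranges: [-2.53, 2.53], [-0.77, 2.02], [0.04, 2.7], [-1, 4.14], [0.28, 2.66], [-3.11, 3.11]. Speed limits (rad/s): [2.57, 2.57, 3.14, 3.14, 3.14, 3.14].

## Interface

Orientations are given as [roll, pitch, yaw] about the fixed x, y, z axes, in that order (R = Rz(yaw) Ry(pitch) Rx(roll)).
In Python, from plant import bot, viewer gives the robot as it stands. The module is installed in compiled form; this text tells all that it offers.
- The arm moves only by the shell command python3 -m handwheel 'ROWS'. ROWS is text: rows parted by semicolons, each of 7 numbers parted by spaces: the shift along the tool's x, y, z scaled (see below), then the turn, a rotation vector about the tool's x, y, z scaled (see below), then the opening, from -1 (shut) to 1 (fully open), so that 0 is half open. In form: tx ty tz rx ry rz gripper; .... A call has 1 to 8 rows; each row is the pose to reach, as a shift and turn from the pose commanded when the call began, along the tool's axes at that moment, turning the shorter way round; what a row does not reach only later rows make up. The controller multiplies each number of a shift by 10 cm and each number of a turn by pi rad. A row lasts 1/12 s, in which the tool goes at most 41.7 mm and 7.16 degrees, less where a joint would pass 70% of its speed; a pose out of reach is approached as far as the arm can. A call with a number of a shift or a turn outside -1 to 1 is refused whole. A call with a gripper value outside its range is refused whole. The fingers move at their own pace and stop on an object; the grip force is fixed at half the most. Time passes only in rows, so rows that repeat a pose let the fingers close. It gives the time, the measured TCP pose, the force, the opening and the grip force at its end, in the units of the state.
- bot.get_obs(): the state, without advancing time (a new reading comes with each control period).
- viewer.capture(name): name is "scene" or "top"; returns a dict with "frame" (420x560x3 uint8, red, green, blue), "fov_y" (degrees; the focal length in pixels is half the picture's height over the tangent of half this angle, whatever the lens; pixels are square), "cx", "cy" (the principal point, pixels), "T" (4x4, takes a point from camera to world coordinates). Camera axes: x right, y down, z forward; pixel columns grow to the right and rows downward; lengths in mm; the calibration is good to about 2 mm. A picture is of the moment at which its call begins. There is no depth.
- bot.close_job(): hands the job in; it is judged then, once.
Trained networks look in a picture, given as the dict that the camera call returned (one of the last four; its "shot" number tells which), for a name from the list of things; names that differ only in an ending like _2 or _b are one class to them, and where a whole thing is asked for, a point or a joint stands for the part that bears it (a point fixed in the world has none). Each returns a list of dicts, best first, with "score" (0 to 1); they miss things now and then, are a little off and sometimes report something else, mostly with a low value. They report only what shows in the picture. A call takes as long as a camera call. They do not tell look-alikes from the thing itself.
- viewer.recognise(target, picture): "centre" ([column, row] in pixels, amid what is visible of it).
- viewer.cut_out(target, picture): "pixels" (420x560 bool, what is visible of it) and "centre" ([column, row] in pixels, amid what is visible of it).
The state is a dict: "time": time; "joint_positions": joint angles; "dq": joint speeds; "tau": joint torques, N m; "tool_pos": TCP position; "tcp_rot": TCP orientation; "contact_force": force on the tool from outside, world axes, zero at the start; "moment": the same for the moment, N m; "grip_width": finger opening in mm; "finger_force": force on a finger pad.
Only numpy, scipy, OpenCV 4.12 (cv2) and the standard library are available. Lean on these libraries where they do the work, as an engineer would, in place of code of your own. Each camera call takes 0.05 s, during which the arm holds its last target. There are 200 camera calls.

## Working session

There is one attempt and no reset: what is moved stays moved. The work goes in short steps, Python scripts to look and compute and a shell command to move; the robot and the scene stay as the last step left them, time stands still between calls to the robot, and variables do not carry over. Pictures are saved under pics/ and viewed, at most 14 in all, crops included, and the job is handed in when it is done.

```bash
mkdir -p pics; python3 - <<'E'
from plant import bot, viewer
import cv2,pickle
for n in ("scene","top"):
    p=viewer.capture(n); cv2.imwrite(f"pics/{n}0.png",cv2.cvtColor(p["frame"],cv2.COLOR_RGB2BGR))
    print(n,p["fov_y"],p["cx"],p["cy"],p["T"].round(3).tolist() if hasattr(p["T"],"round") else p["T"])
    for t in ("plate1","can_a","stand_l","tray","lane","earmuffs","brush"):
        print(t,[( [round(float(c)) for c in r["centre"]],round(float(r["score"]),2)) for r in viewer.recognise(t,p)])
print(bot.get_obs())
E
```

```text
scene 47.980383381746975 281.5672530516416 207.03440963296657 [[0.449, 0.671, -0.591, 1275.031], [0.894, -0.33, 0.304, -434.158], [0.009, -0.664, -0.747, 1073.873], [0.0, 0.0, 0.0, 1.0]]
plate1 [([248, 221], 0.81), ([186, 251], 0.71), ([220, 232], 0.65), ([202, 204], 0.52), ([241, 198], 0.5)]
can_a [([308, 200], 0.8), ([385, 196], 0.78)]
stand_l [([420, 210], 0.93), ([338, 239], 0.71)]
tray [([187, 252], 0.67)]
lane [([375, 237], 0.61)]
earmuffs [([135, 282], 0.8), ([340, 241], 0.43)]
brush [([436, 180], 0.69), ([189, 253], 0.5)]
top 51.16923868585648 265.779037095741 212.73941393172993 [[0.008, -0.993, 0.117, 330.726], [-1.0, -0.009, -0.007, 7.993], [0.008, -0.117, -0.993, 1377.683], [0.0, 0.0, 0.0, 1.0]]
plate1 [([328, 201], 0.78), ([289, 263], 0.7), ([329, 227], 0.65), ([359, 225], 0.63), ([332, 266], 0.59), ([300, 230], 0.58)]
can_a [([237, 222], 0.72), ([168, 202], 0.56)]
stand_l [([158, 159], 0.95), ([246, 159], 0.59)]
tray [([322, 165], 0.79)]
lane [([202, 165], 0.78), ([325, 167], 0.64)]
earmuffs []
brush [([107, 191], 0.55)]
{'time': 0.8, 'joint_positions': array([ 1.16401367e+00,  3.41981672e-01,  1.52412566e+00, -3.38210038e-05,
        1.27538026e+00, -1.45987766e-01]), 'dq': array([ 0.00017683, -0.00102538,  0.00081496, -0.00151611,  0.00091665,
        0.00129995]), 'tau': array([-3.78424784e-04, -4.31097078e+01, -2.44464952e+01,  7.18349777e-02,
        4.81198216e-02,  7.44953752e-06]), 'tool_pos': array([135.35751081, 507.26275913, 226.74105756]), 'tcp_rot': array([3.14149341e+00, 4.72969866e-05, 2.88080760e+00]), 'contact_force': array([-0.49822769,  0.35311398,  0.46955604]), 'moment': array([-0.01891948,  0.007587  ,  0.00630282]), 'finger_force': 0.0, 'grip_width': 91.6171507938976}
```

```bash
python3 - <<'E'
import cv2
a=cv2.imread("pics/scene0.png")[130:310,90:490]; b=cv2.imread("pics/top0.png")[120:300,60:460]
cv2.imwrite("pics/c0.png",cv2.resize(cv2.vconcat([a,b]),(660,594),interpolation=cv2.INTER_CUBIC))
E
```

```text
(no output)
```

View pics/c0.png

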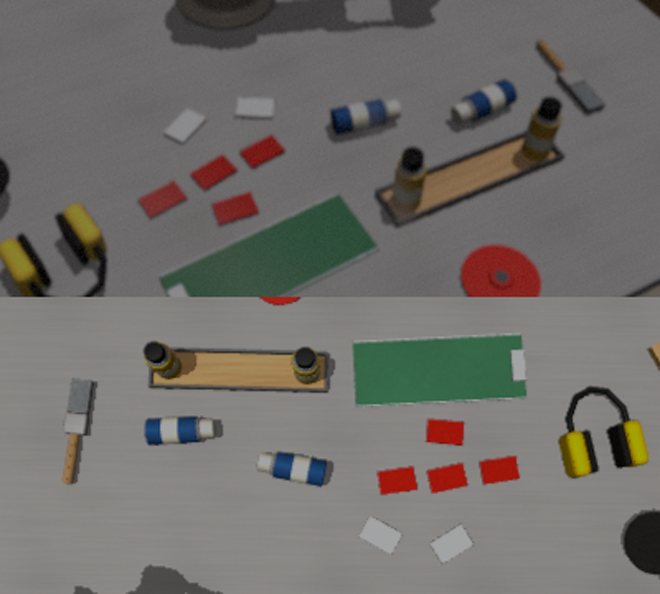

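View pics/top0.png

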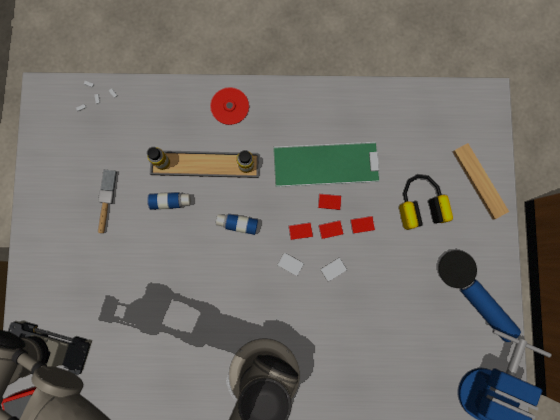

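```bash
cat > h.py <<'E'
import numpy as np, cv2
from plant import bot, viewer
def proj(p,uv,z):
    T=np.array(p["T"]); f=210/np.tan(np.radians(p["fov_y"]/2)); uv=np.atleast_2d(uv).astype(float)
    d=np.c_[(uv[:,0]-p["cx"])/f,(uv[:,1]-p["cy"])/f,np.ones(len(uv))]@T[:3,:3].T
    o=T[:3,3]; return (o+d*((z-o[2])/d[:,2])[:,None])[:,:2]
def rect(p,mask,z):
    m=mask.astype(np.uint8); cs,_=cv2.findContours(m,cv2.RETR_EXTERNAL,cv2.CHAIN_APPROX_NONE)
    c=max(cs,key=cv2.contourArea)[:,0]; w=proj(p,c,z).astype(np.float32)
    (x,y),(a,b),t=cv2.minAreaRect(w)
    if a<b: a,b,t=b,a,t+90
    t=(t+90)%180-90   # direction of the long side, deg from world x
    return np.round([x,y,a,b,t if t>-45 else t+180],1)  # long side direction in (-45,135)
def reds(p):
    h=cv2.cvtColor(p["frame"],cv2.COLOR_RGB2HSV); m=((h[...,0]<8)|(h[...,0]>172))&(h[...,1]>150)&(h[...,2]>60)
    n,l,s,c=cv2.connectedComponentsWithStats(m.astype(np.uint8))
    return [(c[i].round(),l==i) for i in range(1,n) if s[i,4]>80]
E
python3 - <<'E'
from h import *
for n in("top","scene"):
    p=viewer.capture(n); print(n)
    for c,m in reds(p): print("red",c,rect(p,m,8))
    h=cv2.cvtColor(p["frame"],cv2.COLOR_RGB2HSV); g=(h[...,0]>50)&(h[...,0]<90)&(h[...,1]>90)
    print("green",rect(p,g,4))
    for t,z in (("can_a",25),("lane",14),("stand_l",129)):
        for r in viewer.cut_out(t,p): print(t,round(r["score"],2),np.round(r["centre"]),rect(p,r["pixels"],z))
E
```

```text
top
red [229. 106.] [8.385e+02 1.183e+02 1.207e+02 1.198e+02 8.000e-01]
red [329. 201.] [ 529.3 -202.6   68.5   43.7   85.3]
red [362. 224.] [ 457.5 -305.5   69.    42.7   99.3]
red [331. 229.] [ 441.5 -205.7   68.7   42.4  103. ]
red [300. 231.] [ 435.4 -111.2   68.6   43.4   98.7]
red [ 17. 397.] [-67.5 735.7 104.9  28.3 120.1]
green [ 651.3 -192.9  327.1  119.4   93.5]
can_a 0.8 [168. 198.] [527.9 302.3 130.8  52.4  94.2]
can_a 0.75 [237. 221.] [457.9  90.1 127.1  51.7  79.2]
lane 0.93 [206. 165.] [645.6 194.9 341.4  82.3  89.8]
stand_l 0.68 [245. 159.] [628.4  59.   65.4  49.4   0.9]
stand_l 0.64 [155. 160.] [636.1 314.6  75.8  45.   45.6]
stand_l 0.51 [235. 223.] [447.   82.5 119.9  49.   81. ]
scene
red [378.  59.] [-128.   737.2  107.6   70.    64.2]
red [248. 222.] [ 441.2 -113.1   66.9   42.1   97.9]
red [219. 234.] [ 446.6 -207.9   65.7   42.6  103.3]
red [189. 250.] [ 461.5 -306.2   61.5   37.5   99.4]
red [232. 256.] [ 534.2 -204.2   65.3   41.5   83.6]
red [393. 299.] [842.2 116.  120.  117.9  63.6]
green [ 647.2 -110.1  154.   112.8   93.4]
can_a 0.94 [306. 199.] [457.8  86.2 135.3  64.7  82.5]
can_a 0.66 [386. 196.] [529.1 301.4 155.7  63.9  96.1]
lane 0.72 [375. 235.] [654.1 186.9 345.7  88.4  88.9]
stand_l 0.75 [341. 242.] [685.8  30.2 125.3  46.9 -39.3]
```

```bash
cat >> h.py <<'E'
from scipy.spatial.transform import Rotation as Ro
import json
def rec():
    o=bot.get_obs(); open("log.jsonl","a").write(json.dumps([list(map(float,o["joint_positions"])),list(map(float,o["tool_pos"])),list(map(float,o["tcp_rot"]))])+"\n"); return o
E
R='python3 -c "from h import *;rec()"'
eval $R
python3 -m handwheel '-1 -0.2 0 0 0.08 0 1;-1 -0.2 0 0.05 0.08 0 1;-1 -0.2 0 0.05 0.08 0 1'; eval $R
python3 -m handwheel '-1 -0.2 0 -0.05 -0.08 0.1 1;-1 -0.2 0 -0.05 -0.08 0.1 1;-1 -0.2 0 -0.05 -0.08 0.1 1'; eval $R
python3 -m handwheel '-1 0 0.3 -0.05 0 0.1 1;-1 0 0.3 -0.05 0 0.1 1;-1 0 0.3 -0.05 0 0.1 1'; eval $R
python3 -m handwheel '-0.5 0 -0.3 0.05 0.05 0.1 1;-0.5 0 -0.3 0.05 0.05 0.1 1;-0.5 0 -0.3 0.05 0.05 0.1 1'; eval $R
cat log.jsonl
```

```text
time: 1.45
tool_pos: [228.5, 461.0, 227.3]
tcp_rot: [-2.979, -0.253, 2.862]
contact_force: [1.7, 0.8, -0.3]
grip_width: 91.7
finger_force: 0.0
time: 1.7
tool_pos: [319.5, 413.8, 203.6]
tcp_rot: [-3.088, 0.002, 2.604]
contact_force: [-0.7, -0.1, -0.3]
grip_width: 91.8
finger_force: 0.0
time: 1.95
tool_pos: [402.9, 362.1, 173.9]
tcp_rot: [3.038, -0.01, 2.291]
contact_force: [0.6, 0.6, -0.5]
grip_width: 92.1
finger_force: 0.0
time: 2.2
tool_pos: [434.5, 322.8, 206.6]
tcp_rot: [-3.063, -0.169, 1.986]
contact_force: [0.4, 0.7, 0.2]
grip_width: 92.1
finger_force: 0.0
[[1.1640045922618942, 0.34197426179773494, 1.5240986440618207, -3.756260549154015e-05, 1.2754029848876174, -0.14599990598990503], [135.3653446284621, 507.26614980278293, 226.75435109551046], [3.1414823613617187, 5.254146021282935e-05, 2.88081175513341]]
[[0.8622724012261946, 0.45968816935790646, 1.3792259758174292, 0.15802172702802494, 1.558913113197084, -0.47181259307059636], [228.51904889957325, 460.98780697592343, 227.27597190769347], [-2.978799982987908, -0.25311165807859326, 2.861844536201255]]
[[0.7760450212773544, 0.38871262581807364, 1.521279366802941, -0.015924880897217292, 1.2833610803463738, -0.2523865279745794], [319.50983945037467, 413.83155643995144, 203.56344235748082], [-3.0876854707457877, 0.0016130640108251715, 2.604181379763107]]
[[0.5759729222116527, 0.3644179706918047, 1.6521497693462184, 0.028698718086649044, 1.0235777663354415, -0.1577247125463717], [402.93702524434633, 362.0698467651624, 173.89180638545685], [3.0375080210920666, -0.009692673365818916, 2.2913099810039173]]
[[0.3976380560313437, 0.4208661696327268, 1.476369297742012, 0.1722923191154693, 1.3303531344729567, -0.07239905013463639], [434.49452940556233, 322.80356903310377, 206.58192636543203], [-3.0631434499090164, -0.1692229959891718, 1.9858381643364962]]
```

```bash
cat > kin.py <<'E'
import numpy as np, json
from scipy.spatial.transform import Rotation as Ro
from scipy.optimize import least_squares
RX=lambda a:Ro.from_euler('x',a);RY=lambda a:Ro.from_euler('y',a);RZ=lambda a:Ro.from_euler('z',a)
S=[1,1]
def fk(q,k):
    a1,d1,L2,a3,L3,Lt,c6=k
    A=RZ(q[0]);B=A*RY(q[1]);C=A*RY(q[1]+q[2]);D=C*RZ(S[0]*q[3])*RY(q[4])*RZ(S[1]*q[5]+c6)
    return A.apply([a1,0,d1])+B.apply([0,0,L2])+C.apply([a3,0,L3])+D.apply([0,0,Lt]),D
def load(): return [json.loads(l) for l in open("log.jsonl")]
def fit():
    best=None
    for s0 in(1,-1):
        for s1 in(1,-1):
            for c in(1.57,-1.57,0,3.14):
                S[:]=[s0,s1]
                def f(k):
                    r=[1e-3*k]
                    for q,p,e in D:
                        P,R=fk(q,k); r+=[P-p,500*(R.inv()*Ro.from_euler('xyz',e)).as_rotvec()]
                    return np.concatenate(r)
                D=load(); o=least_squares(f,[0,200,350,0,350,200,c])
                if best is None or o.cost<best[0]: best=(o.cost,o.x,[s0,s1])
    S[:]=best[2]; return best
LO=np.array([-2.53,-.77,.04,-1,.28,-3.11]);HI=np.array([2.53,2.02,2.7,4.14,2.66,3.11])
def ik(p,R,k,q0s):
    sols=[]
    for q0 in q0s:
        f=lambda q:np.r_[fk(q,k)[0]-p,300*(fk(q,k)[1].inv()*R).as_rotvec()]
        o=least_squares(f,np.clip(q0,LO+.01,HI-.01),bounds=(LO,HI)); 
        if o.cost<1: sols.append(o.x)
    u=[]
    for s in sols:
        if all(np.abs(s-t).max()>.02 for t in u): u.append(s)
    return u
E
python3 - <<'E'
from kin import *
b=fit(); print(b[0],b[1].round(2),b[2])
E
```

```text
8776.387825766034 [-339.3   394.26 1316.88  471.82  584.13  775.26    1.57] [1, 1]
```

```bash
python3 - <<'E'
from kin import *
b=fit();S[:]=b[2]
for q,p,e in load():
    P,R=fk(q,b[1]); print((P-p).round(1),(R.inv()*Ro.from_euler('xyz',e)).as_rotvec().round(3), np.hypot(*p[:2]), np.arctan2(p[1],p[0])-q[0])
for s in (1,-1):
    S[0]=s
    print([ (fk(q,b[1])[1].inv()*Ro.from_euler('xyz',e)).as_rotvec().round(3).tolist() for q,p,e in load()])
E
```

```text
[ 72.  -26.1  11.5] [-0.  0.  0.] 525.016879025924 0.1460156628573286
[ -2.8 -10.1  -3.2] [0. 0. 0.] 514.5198867783798 0.24830935610082183
[ 55.3 -62.5  -4.1] [0. 0. 0.] 522.8222399736998 0.1372699655333448
[ 33.1 -56.2   2.2] [0. 0. 0.] 541.7128577478212 0.15605530261952505
[11.2  4.4 -6.4] [-0.  0.  0.] 541.2833271622828 0.24132962137945946
[[-0.0, 0.0, 0.0], [0.0, 0.0, 0.0], [0.0, 0.0, 0.0], [0.0, 0.0, 0.0], [-0.0, 0.0, 0.0]]
[[0.0, -0.0, -0.0], [-0.144, 0.281, 0.004], [0.008, -0.03, -0.009], [-0.008, 0.048, 0.03], [-0.024, 0.334, 0.082]]
```

```bash
python3 - <<'E'
s=open("kin.py").read()
s=s.replace("a1,d1,L2,a3,L3,Lt,c6=k","a1,d1,L2,a3,L3,Lt,c6,b=k").replace("C.apply([a3,0,L3])","C.apply([a3,b,L3])").replace("200,c])","200,c,76])")
open("kin.py","w").write(s)
from kin import *
b=fit();print(b[0],b[1].round(2),b[2]);S[:]=b[2]
for q,p,e in load(): print((fk(q,b[1])[0]-p).round(2))
E
```

```text
0.2795529109329233 [7.0000e-02 2.2290e+02 5.0609e+02 4.6450e+01 3.7955e+02 3.1804e+02
 1.5700e+00 7.6400e+01] [1, 1]
[-0.  0. -0.]
[ 0. -0. -0.]
[-0.  0.  0.]
[0. 0. 0.]
[-0. -0.  0.]
```

```bash
cat >> kin.py <<'E'
try: K=np.array(json.load(open("k.json")))
except Exception:
    b=fit(); K=b[1]; json.dump(K.tolist(),open("k.json","w"))
def Rg(c,t0,s):  # tool pose on lying can, cap direction c, tilt t0, closing sign s
    c=np.r_[c,0]/np.linalg.norm(c); dn=np.array([0,0,-1.]); z=np.cos(t0)*dn-np.sin(t0)*c
    y=s*np.cross(dn,c); x=np.cross(y,z); return np.c_[x,y,z]
def Rup(t0,s,psi):  # same grasp, can upright, tool heading psi
    f=np.array([np.cos(psi),np.sin(psi),0]); up=np.array([0,0,1.]); z=np.cos(t0)*f-np.sin(t0)*up
    y=s*np.cross(f,up); x=np.cross(y,z); return np.c_[x,y,z]
def track(q,p0,R0,p1,R1,n=12):
    d=(R0.inv()*R1).as_rotvec(); worst=9
    for i in range(1,n+1):
        u=ik(p0+(p1-p0)*i/n,R0*Ro.from_rotvec(d*i/n),K,[q])
        if not u: return None,i/n
        if np.abs(u[0]-q).max()>1.2: return None,-i/n
        q=u[0]; worst=min(worst,(q-LO).min(),(HI-q).min())
    return q,worst
E
cat > plan.py <<'E'
from kin import *
G=19
q0,p0,e0=load()[-1]
for name,g,c,tgt in (("L",(529,287,25),(.073,-.997),(648,240,84)),("R",(460.5,104.5,25),(.165,.986),(648,145,84))):
  for t0 in (20,30,45):
    for s in(1,-1):
      t=np.radians(t0); A=Ro.from_matrix(Rg(c,t,s)); pa=np.array(g)+A.as_matrix()[:,2]*G
      for psi in (-40,-20,0,20,40,60):
        B=Ro.from_matrix(Rup(t,s,np.radians(psi))); pb=np.array(tgt)+B.as_matrix()[:,2]*G; up=np.array([0,0,120.])
        q,w=track(np.array(q0),np.array(p0),Ro.from_euler('xyz',e0),pa+up,A,8)
        if q is None: print(name,t0,s,"approach",w);break
        q1,w1=track(q,pa+up,A,pa,A,3)
        if q1 is None: print(name,t0,s,"down",w1);break
        mid=pa+up+[-80 if name=="L" else -30,0,60]
        q2,w2=track(q,pa+up,A,pb+up+[-60,0,0],B,8)
        if q2 is None: print(name,t0,s,psi,"turn",round(w2,2));continue
        q3,w3=track(q2,pb+up+[-60,0,0],B,pb,B,4)
        print(name,t0,s,psi,"OK" if q3 is not None else "nodown",round(w,2),round(w1,2),round(w2,2),round(w3,2),q2.round(2))
E
time python3 plan.py
```

```text
L 20 1 approach 1.0
L 20 -1 -40 turn 0.88
L 20 -1 -20 turn 0.75
L 20 -1 0 turn 0.75
L 20 -1 20 turn 0.62
L 20 -1 40 turn 0.5
L 20 -1 60 turn 0.75
L 30 1 approach 1.0
L 30 -1 -40 turn 0.88
L 30 -1 -20 turn 0.88
L 30 -1 0 turn 0.88
L 30 -1 20 turn 0.75
L 30 -1 40 turn 0.88
L 30 -1 60 turn 0.88
L 45 1 approach 0.875
L 45 -1 -40 nodown 0.85 0.71 0.06 0.75 [ 0.59  0.55  1.57 -0.94  1.    0.24]
L 45 -1 -20 turn 1.0
L 45 -1 0 turn 1.0
L 45 -1 20 turn 1.0
L 45 -1 40 turn 1.0
L 45 -1 60 turn 1.0
R 20 1 -40 turn 0.62
R 20 1 -20 turn 0.62
R 20 1 0 turn 0.62
R 20 1 20 OK 0.65 0.59 0.12 0.41 [-0.09  0.46  2.31  2.61  0.89 -1.37]
R 20 1 40 OK 0.65 0.59 0.39 0.54 [-0.3   0.5   2.19  1.94  1.01 -1.12]
R 20 1 60 OK 0.65 0.59 0.61 0.76 [-0.38  0.58  1.97  1.48  1.21 -0.93]
R 20 -1 -40 turn 0.62
R 20 -1 -20 turn 0.62
R 20 -1 0 turn 0.62
R 20 -1 20 turn 0.62
R 20 -1 40 turn 0.5
R 20 -1 60 turn 0.5
R 30 1 -40 turn 0.75
R 30 1 -20 turn 0.75
R 30 1 0 turn 0.75
R 30 1 20 OK 0.52 0.47 0.05 0.33 [-0.06  0.35  2.22  2.43  0.55 -1.15]
R 30 1 40 OK 0.52 0.47 0.35 0.52 [-0.25  0.4   2.11  1.73  0.8  -0.84]
R 30 1 60 OK 0.52 0.47 0.61 0.74 [-0.34  0.5   1.92  1.33  1.07 -0.73]
R 30 -1 -40 turn 0.75
R 30 -1 -20 turn 0.75
R 30 -1 0 turn 0.75
R 30 -1 20 turn 0.88
R 30 -1 40 turn 0.75
R 30 -1 60 turn 0.62
R 45 1 -40 turn 1.0
R 45 1 -20 turn 1.0
R 45 1 0 turn 1.0
R 45 1 20 turn 1.0
R 45 1 40 OK 0.37 0.34 0.34 0.27 [-0.16  0.33  1.96  1.17  0.62 -0.21]
R 45 1 60 OK 0.37 0.34 0.48 0.55 [-0.24  0.42  1.81  1.    0.94 -0.35]
R 45 -1 -40 turn 1.0
R 45 -1 -20 turn 1.0
R 45 -1 0 turn 1.0
R 45 -1 20 turn 1.0
R 45 -1 40 turn 1.0
R 45 -1 60 turn 0.88
real	0m30.705s
user	0m31.031s
sys	0m0.197s
```

```bash
cat > plan2.py <<'E'
from kin import *
G=19; rng=np.random.default_rng(0)
g=np.array((529,287,25.));c=(.073,-.997)
q0,p0,e0=load()[-1]
seeds=[np.array(q0)]+[rng.uniform(LO,HI) for _ in range(25)]
for t0 in (15,30):
  for s in(1,-1):
    t=np.radians(t0); A=Ro.from_matrix(Rg(c,t,s)); pa=g+A.as_matrix()[:,2]*G; up=np.array([0,0,130.])
    for qa in ik(pa+up,A,K,seeds):
      q1,w1=track(qa,pa+up,A,pa,A,4)
      if q1 is None: continue
      qq,ww=track(np.array(q0),np.array(p0),Ro.from_euler('xyz',e0),pa+up,A,8)
      near=qq is not None and np.abs(qq-qa).max()<.1
      for sg in(1,-1):
        q=qa; P=pa+up; C=A; ok=True;w=9
        for th in np.arange(30,181,30):
          N=RZ(np.radians(sg*th))*A; Pn=np.array((470,230,200.))+N.as_matrix()[:,2]*G
          q2,w2=track(q,P,C,Pn,N,3)
          if q2 is None: ok=False;break
          q,P,C=q2,Pn,N; w=min(w,w2)
          for psi in (-120,-90,-60,30,60,90,120):
            B=Ro.from_matrix(Rup(t,s,np.radians(psi))); pb=np.array((470,230,180.))+B.as_matrix()[:,2]*G
            q3,w3=track(q,P,C,pb,B,6)
            if q3 is None: continue
            q4,w4=track(q3,pb,B,pb-[0,0,102],B,4)
            if q4 is not None and min(w,w3,w4)>.1: print(t0,s,"near" if near else "",qa.round(2),sg*th,psi,round(w,2),round(w3,2),round(w4,2),q4.round(2))
E
python3 plan2.py|head -60
```

```text
15 -1 near [0.24 0.53 1.53 0.3  1.06 0.03] 30 -120 0.85 0.35 0.37 [ 0.57  1.23  0.89 -0.59  2.21  1.06]
15 -1 near [0.24 0.53 1.53 0.3  1.06 0.03] 30 -90 0.85 0.11 0.12 [ 0.73  1.11  1.22 -0.85  1.86  0.97]
15 -1 near [0.24 0.53 1.53 0.3  1.06 0.03] 60 -120 0.85 0.35 0.37 [ 0.57  1.23  0.89 -0.59  2.21  1.06]
15 -1 near [0.24 0.53 1.53 0.3  1.06 0.03] 60 -90 0.85 0.11 0.12 [ 0.73  1.11  1.22 -0.85  1.86  0.97]
15 -1 near [0.24 0.53 1.53 0.3  1.06 0.03] 90 -120 0.85 0.35 0.37 [ 0.57  1.23  0.89 -0.59  2.21  1.06]
15 -1 near [0.24 0.53 1.53 0.3  1.06 0.03] 90 -90 0.85 0.11 0.12 [ 0.73  1.11  1.22 -0.85  1.86  0.97]
15 -1 near [0.24 0.53 1.53 0.3  1.06 0.03] 120 -120 0.85 0.3 0.37 [ 0.57  1.23  0.89 -0.59  2.21  1.06]
15 -1 near [0.24 0.53 1.53 0.3  1.06 0.03] 120 -90 0.85 0.11 0.12 [ 0.73  1.11  1.22 -0.85  1.86  0.97]
15 -1 near [0.24 0.53 1.53 0.3  1.06 0.03] -30 -120 0.66 0.35 0.37 [ 0.57  1.23  0.89 -0.59  2.21  1.06]
15 -1 near [0.24 0.53 1.53 0.3  1.06 0.03] -30 -90 0.66 0.11 0.12 [ 0.73  1.11  1.22 -0.85  1.86  0.97]
15 -1 near [0.24 0.53 1.53 0.3  1.06 0.03] -30 90 0.66 0.76 0.
[... 4425 characters left out ...]
1.06 -0.28] 90 -120 0.89 0.49 0.5 [ 0.55  1.08  1.03 -0.47  1.98  1.11]
30 -1 near [ 0.11  0.53  1.61  0.61  1.06 -0.28] 90 -90 0.89 0.25 0.25 [ 0.69  0.97  1.31 -0.73  1.66  0.94]
30 -1 near [ 0.11  0.53  1.61  0.61  1.06 -0.28] 120 -120 0.87 0.48 0.5 [ 0.55  1.08  1.03 -0.47  1.98  1.11]
30 -1 near [ 0.11  0.53  1.61  0.61  1.06 -0.28] 120 -90 0.87 0.25 0.25 [ 0.69  0.97  1.31 -0.73  1.66  0.94]
30 -1 near [ 0.11  0.53  1.61  0.61  1.06 -0.28] 150 -90 0.7 0.25 0.25 [ 0.69  0.97  1.31 -0.73  1.66  0.94]
30 -1 near [ 0.11  0.53  1.61  0.61  1.06 -0.28] -30 -120 0.53 0.49 0.5 [ 0.55  1.08  1.03 -0.47  1.98  1.11]Exception ignored on flushing sys.stdout:
BrokenPipeError: [Errno 32] Broken pipe
```

```bash
cat > go.py <<'E'
from kin import *
from plant import bot
def rows(P,M,grasp=True,quiet=False):
    """shift/turn numbers from the present pose to grasp point P with tool matrix M"""
    o=bot.get_obs(); p=np.array(o["tool_pos"]); R=Ro.from_euler('xyz',o["tcp_rot"]); N=Ro.from_matrix(M)
    t=np.array(P,float)+(M[:,2]*19 if grasp else 0)
    d=R.inv().apply(t-p)/100; r=(R.inv()*N).as_rotvec()/np.pi
    q,w=track(np.array(o["joint_positions"]),p,R,t,N,8)
    n=max(np.linalg.norm(t-p)/41.7,np.linalg.norm(r)*180/7.16)
    print("shift",d.round(3),"turn",r.round(3),"rows",round(n,1),"margin",round(w,2),"grasp now",(p-R.as_matrix()[:,2]*19).round(1))
def down(yaw,tilt=0): # tool down, closing axis y_t=(sin yaw,-cos yaw); tilt about tool y
    return (Ro.from_euler('xyz',[np.pi,0,yaw])*RY(tilt)).as_matrix()
E
python3 - <<'E'
from go import *
rows((529,287,125),Rg((.073,-.997),np.radians(30),-1))
E
```

```text
shift [-0.775  0.818  0.8  ] turn [-0.062  0.116  0.099] rows 4.1 margin 0.73 grasp now [437.1 320.5 225.3]
```

```bash
python3 -m handwheel '-0.775 0.818 0.8 -0.062 0.116 0.099 1;-0.775 0.818 0.8 -0.062 0.116 0.099 1;-0.775 0.818 0.8 -0.062 0.116 0.099 1;-0.775 0.818 0.8 -0.062 0.116 0.099 1;-0.775 0.818 0.8 -0.062 0.116 0.099 1;-0.775 0.818 0.8 -0.062 0.116 0.099 1;-0.775 0.818 0.8 -0.062 0.116 0.099 1'; python3 - <<'E'
from go import *
from h import *
for n in("top","scene"):
    p=viewer.capture(n); cv2.imwrite(f"pics/a_{n}.png",cv2.cvtColor(p["frame"],cv2.COLOR_RGB2BGR))
    h=cv2.cvtColor(p["frame"],cv2.COLOR_RGB2HSV); m=(h[...,0]>8)&(h[...,0]<25)&(h[...,1]>90)&(h[...,2]>90)
    cs,_=cv2.findContours(m.astype(np.uint8),0,2); c=max(cs,key=cv2.contourArea); k=np.zeros(m.shape,np.uint8);cv2.drawContours(k,[c],-1,1,-1)
    print(n,"wood",rect(p,k,4))
    w=(h[...,1]<40)&(h[...,2]>150); print([ (c,) for c in []])
rows((529,287,26),Rg((.073,-.997),np.radians(30),-1))
a=cv2.imread("pics/a_scene.png")[120:330,140:500];b=cv2.imread("pics/a_top.png")[120:330,100:460]
cv2.imwrite("pics/a.png",cv2.resize(cv2.vconcat([a,b]),(514,600)))
E
```

```text
time: 2.78
tool_pos: [525.7, 299.1, 107.1]
tcp_rot: [3.141, -0.521, 1.652]
contact_force: [-0.7, 0.4, 1.3]
grip_width: 91.7
finger_force: 0.0
top wood [ 602.4 -688.3  251.7   51.9   28.8]
[]
scene wood [ 592.9 -685.3  251.2   50.3   28.6]
[]
shift [-0.524  0.02   0.833] turn [-0.001  0.001  0.003] rows 2.4 margin 0.56 grasp now [526.5 290.7 124.4]
```

View pics/a.png

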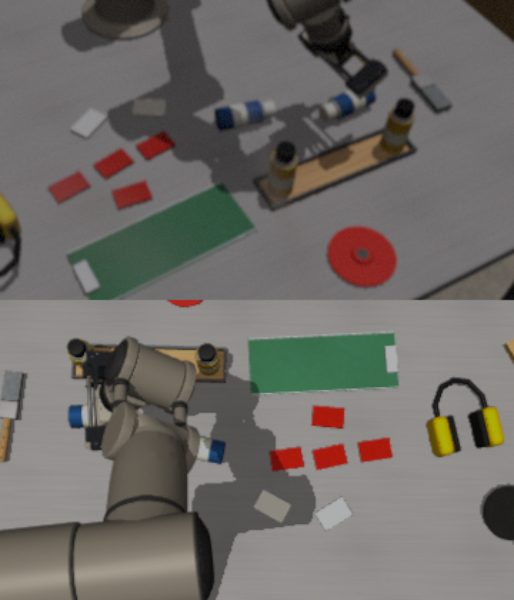

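```bash
python3 - <<'E'
from go import *
from h import *
p=viewer.capture("top"); s=viewer.capture("scene")
a=cv2.imread("pics/top0.png"); g=a.max(axis=2)
for (x0,x1,y0,y1) in ((143,172,142,175),(232,262,145,178)):
    m=g[y0:y1,x0:x1]<38; ys,xs=np.nonzero(m); u=(np.median(xs)+x0,np.median(ys)+y0); print(u,m.sum(),"cap top",proj(p,u,127).round(1))
a=cv2.imread("pics/scene0.png"); g=a.max(axis=2)
for u in ((338.5,226),(423,195)): print("scene",proj(s,u,129).round(1))
cv2.imwrite("pics/b.png",cv2.resize(cv2.vconcat([cv2.imread("pics/scene0.png")[180:270,310:450],cv2.imread("pics/top0.png")[130:220,135:275]]),(460,592),interpolation=cv2.INTER_CUBIC))
rows((529.5,281.5,130),Rg((.073,-.997),np.radians(38),-1))
E
```

```text
(np.float64(154.0), np.float64(153.0)) 111 cap top [[649.8 325.7]]
(np.float64(245.0), np.float64(156.0)) 85 cap top [[643.6  60.7]]
scene [[652.3  53. ]]
scene [[660.7 319.2]]
shift [-0.026  0.025 -0.1  ] turn [-0.001  0.045  0.003] rows 1.1 margin 0.73 grasp now [526.3 290.8 124.1]
```

View pics/b.png

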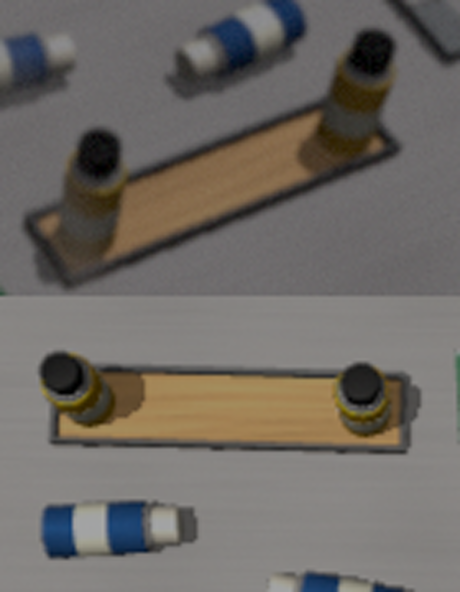

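```bash
python3 - <<'E'
from go import *
from h import *
p=viewer.capture("top"); s=viewer.capture("scene")
print(proj(p,[(258.6,176.6),(258.9,154),(150.8,174.1)],14).round(1).tolist())
print(proj(s,[(318.5,246.3),(331.3,265.8),(431.1,225),(412,209.5)],14).round(1).tolist())
rows((529.5,281.5,50),Rg((.073,-.997),np.radians(38),-1))
E
python3 -m handwheel '-0.02 0.02 -0.1 0 0.045 0.003 1;-0.02 0.02 -0.1 0 0.045 0.003 1;-0.02 0.02 -0.1 0 0.045 0.003 1'
python3 - <<'E'
from go import *
rows((529.5,281.5,27),Rg((.073,-.997),np.radians(38),-1))
E
```

```text
[[605.8, 21.6], [678.9, 21.4], [610.4, 361.9]]
[[614.7, 23.8], [687.4, 22.3], [692.9, 356.9], [619.3, 343.7]]
shift [-0.42   0.025  0.591] turn [-0.001  0.045  0.002] rows 1.7 margin 0.67 grasp now [526.3 290.4 123.6]
time: 3.33
tool_pos: [528.3, 291.2, 113.2]
tcp_rot: [-3.132, -0.663, 1.634]
contact_force: [0.0, -0.1, 0.9]
grip_width: 91.8
finger_force: 0.0
shift [-0.608  0.013  0.809] turn [-0.001  0.    -0.003] rows 2.4 margin 0.64 grasp now [529.2 279.6 128.2]
```

```bash
python3 -m handwheel '-0.3 0.01 0.4 0 0 0 1;-0.61 0.01 0.81 0 0 0 1;-0.61 0.01 0.81 0 0 0 1;-0.61 0.01 0.81 0 0 0 1;-0.61 0.01 0.81 0 0 0 1'
python3 -m handwheel '0 0 0 0 0 0 -1;0 0 0 0 0 0 -1;0 0 0 0 0 0 -1;0 0 0 0 0 0 -1;0 0 0 0 0 0 -1;0 0 0 0 0 0 -1;0 0 0 0 0 0 -1;0 0 0 0 0 0 -1'
python3 -m handwheel '0.61 0 -0.8 0 0 0 -1;0.61 0 -0.8 0 0 0 -1;0.61 0 -0.8 0 0 0 -1;0.61 0 -0.8 0 0 0 -1'
python3 - <<'E'
from go import *
rows((470,230,180),Rup(np.radians(38),-1,np.radians(-105)))
E
```

```text
time: 3.75
tool_pos: [527.9, 294.8, 12.1]
tcp_rot: [-3.132, -0.663, 1.636]
contact_force: [0.4, 0.9, 0.5]
grip_width: 91.9
finger_force: 0.0
time: 4.42
tool_pos: [528.4, 294.1, 12.6]
tcp_rot: [-3.134, -0.664, 1.637]
contact_force: [-0.0, -1.3, 2.7]
grip_width: 49.3
finger_force: 30.0
time: 4.75
tool_pos: [531.3, 293.0, 116.9]
tcp_rot: [3.14, -0.664, 1.643]
contact_force: [1.0, -0.2, -2.8]
grip_width: 49.4
finger_force: 30.0
shift [-0.255 -0.704 -0.854] turn [ 0.015 -0.495  0.116] rows 12.8 margin 0.44 grasp now [532.1 281.3 131.9]
```

```bash
python3 -m handwheel '-0.128 -0.352 -0.427 0.008 -0.2475 0.058 -1;-0.128 -0.352 -0.427 0.008 -0.2475 0.058 -1;-0.128 -0.352 -0.427 0.008 -0.2475 0.058 -1;-0.128 -0.352 -0.427 0.008 -0.2475 0.058 -1;-0.128 -0.352 -0.427 0.008 -0.2475 0.058 -1;-0.128 -0.352 -0.427 0.008 -0.2475 0.058 -1;-0.128 -0.352 -0.427 0.008 -0.2475 0.058 -1;-0.128 -0.352 -0.427 0.008 -0.2475 0.058 -1'
python3 - <<'E'
from go import *
rows((470,230,180),Rup(np.radians(38),-1,np.radians(-105)))
E
```

```text
time: 5.42
tool_pos: [495.5, 256.2, 136.6]
tcp_rot: [-3.06, 0.125, 1.491]
contact_force: [-0.9, -0.4, -3.4]
grip_width: 49.4
finger_force: 30.0
shift [-0.465 -0.28  -0.24 ] turn [ 0.005 -0.246  0.062] rows 6.4 margin 0.44 grasp now [497.2 258.4 155.3]
```

```bash
python3 -m handwheel '-0.465 -0.28 -0.24 0.005 -0.246 0.062 -1;-0.465 -0.28 -0.24 0.005 -0.246 0.062 -1;-0.465 -0.28 -0.24 0.005 -0.246 0.062 -1;-0.465 -0.28 -0.24 0.005 -0.246 0.062 -1;-0.465 -0.28 -0.24 0.005 -0.246 0.062 -1;-0.465 -0.28 -0.24 0.005 -0.246 0.062 -1;-0.465 -0.28 -0.24 0.005 -0.246 0.062 -1;-0.465 -0.28 -0.24 0.005 -0.246 0.062 -1'
python3 - <<'E'
from go import *
from h import *
rows((470,230,90),Rup(np.radians(38),-1,np.radians(-105)))
for n in("top","scene"):
    p=viewer.capture(n); cv2.imwrite(f"pics/a_{n}.png",cv2.cvtColor(p["frame"],cv2.COLOR_RGB2BGR))
    for r in viewer.cut_out("can_a",p): print(n,round(r["score"],2),np.round(r["centre"]))
a=cv2.imread("pics/a_scene.png")[110:300,200:460];b=cv2.imread("pics/a_top.png")[110:300,120:380]
cv2.imwrite("pics/d.png",cv2.resize(cv2.vconcat([a,b]),(410,600)))
E
```

```text
time: 6.08
tool_pos: [466.1, 213.5, 166.1]
tcp_rot: [-3.133, 0.909, 1.312]
contact_force: [-0.6, -0.6, -4.0]
grip_width: 49.5
finger_force: 30.0
shift [ 0.705 -0.     0.524] turn [-0.002  0.     0.001] rows 2.1 margin 0.44 grasp now [470.1 227.9 177.8]
top 0.86 [237. 220.]
top 0.8 [187. 215.]
scene 0.84 [360. 156.]
scene 0.69 [312. 200.]
```

View pics/d.png

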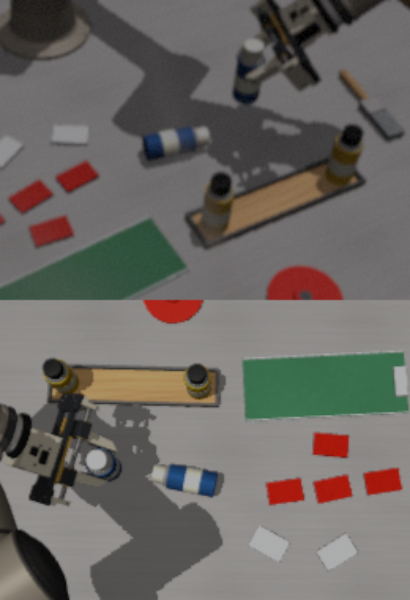

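```bash
python3 - <<'E'
from h import *
p=viewer.capture("top");s=viewer.capture("scene"); print(proj(p,(181.5,212),221),proj(s,(360,138.5),221))
E
python3 -m handwheel '0.37 0 0.27 0 0 0 -1;0.7 0 0.52 0 0 0 -1;0.7 0 0.52 0 0 0 -1;0.7 0 0.52 0 0 0 -1;0.7 0 0.52 0 0 0 -1'
python3 -m handwheel '0.03 0 0.022 0 0 0 -1;0.03 0 0.022 0 0 0 -1'
python3 -m handwheel '0.03 0 0.022 0 0 0 -1;0.03 0 0.022 0 0 0 -1'
```

```text
[[466.52647849 222.96522004]] [[469.56035844 223.10723837]]
time: 6.8
tool_pos: [468.7, 215.8, 85.3]
tcp_rot: [3.135, 0.903, 1.298]
contact_force: [-0.1, -0.3, -1.7]
grip_width: 49.2
finger_force: 30.0
time: 6.97
tool_pos: [468.9, 216.3, 81.4]
tcp_rot: [3.133, 0.901, 1.297]
contact_force: [0.1, -0.2, -3.2]
grip_width: 49.5
finger_force: 30.0
time: 7.13
tool_pos: [468.3, 216.2, 76.4]
tcp_rot: [3.136, 0.903, 1.299]
contact_force: [-0.1, -0.6, -3.7]
grip_width: 49.6
finger_force: 30.0
```

```bash
for i in 1; do python3 -m handwheel '0.016 0 0.012 0 0 0 -1;0.016 0 0.012 0 0 0 -1';python3 -m handwheel '0.016 0 0.012 0 0 0 -1;0.016 0 0.012 0 0 0 -1';python3 -m handwheel '0.016 0 0.012 0 0 0 -1;0.016 0 0.012 0 0 0 -1'; python3 -m handwheel '0.016 0 0.012 0 0 0 -1;0.016 0 0.012 0 0 0 -1'; done | egrep 'tool_pos|contact|rot'
```

```text
tool_pos: [468.1, 216.1, 73.8]
tcp_rot: [3.137, 0.904, 1.3]
contact_force: [0.4, 0.7, -4.2]
tool_pos: [468.1, 216.1, 71.6]
tcp_rot: [3.138, 0.905, 1.301]
contact_force: [0.4, 0.8, -2.7]
tool_pos: [468.1, 216.1, 69.5]
tcp_rot: [3.138, 0.905, 1.301]
contact_force: [-0.2, 0.1, -3.2]
tool_pos: [468.2, 216.1, 67.8]
tcp_rot: [3.137, 0.905, 1.3]
contact_force: [0.0, 0.5, -3.8]
```

```bash
for i in 1; do python3 -m handwheel '0.016 0 0.012 0 0 0 -1;0.016 0 0.012 0 0 0 -1';python3 -m handwheel '0.016 0 0.012 0 0 0 -1;0.016 0 0.012 0 0 0 -1';python3 -m handwheel '0.016 0 0.012 0 0 0 -1;0.016 0 0.012 0 0 0 -1'; done | egrep 'tool_pos|contact|rot'
python3 - <<'E'
from h import *
p=viewer.capture("scene"); f=cv2.cvtColor(p["frame"],cv2.COLOR_RGB2BGR)[110:230,290:450]
cv2.imwrite("pics/e.png",cv2.resize(f,(800,600),interpolation=cv2.INTER_CUBIC))
E
```

```text
tool_pos: [468.3, 216.3, 67.6]
tcp_rot: [3.135, 0.906, 1.298]
contact_force: [-0.9, 1.2, 6.4]
tool_pos: [468.3, 216.3, 67.5]
tcp_rot: [3.133, 0.907, 1.297]
contact_force: [-1.0, 2.9, 16.6]
tool_pos: [468.5, 216.3, 67.4]
tcp_rot: [3.131, 0.908, 1.294]
contact_force: [-2.6, 5.3, 25.7]
```

View pics/e.png

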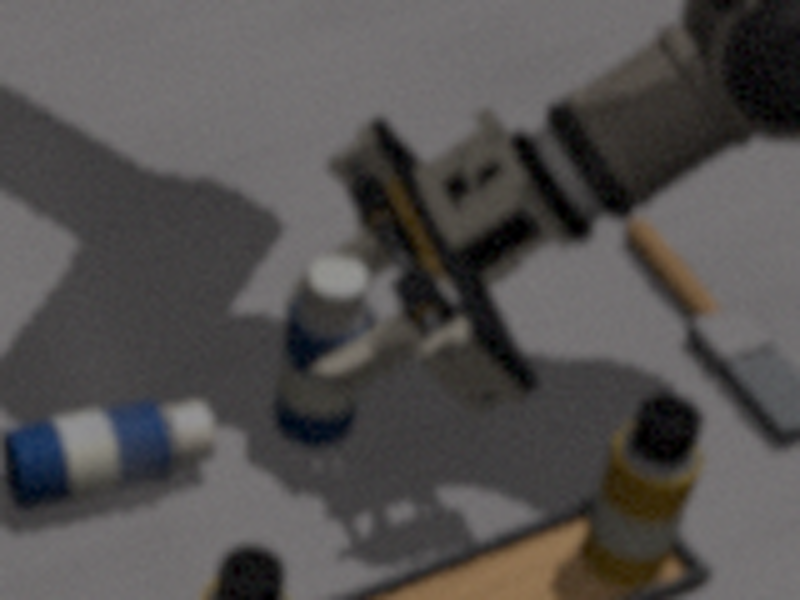

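```bash
python3 -m handwheel '-0.027 0 -0.021 0 0 0 -1;-0.027 0 -0.021 0 0 0 -1;-0.027 0 -0.021 0 0 0 1;-0.027 0 -0.021 0 0 0 1;-0.027 0 -0.021 0 0 0 1;-0.027 0 -0.021 0 0 0 1;-0.027 0 -0.021 0 0 0 1;-0.027 0 -0.021 0 0 0 1'
python3 -m handwheel '0 0 -0.3 0 0 0 1;0 0 -0.6 0 0 0 1;0 0 -1 0 0 0 1;0 0 -1 0 0 0 1;0 0 -1 0 0 0 1'
python3 -m handwheel '-0.9 0 -0.7 0 0 0 1;-0.9 0 -0.7 0 0 0 1;-0.9 0 -0.7 0 0 0 1;-0.9 0 -0.7 0 0 0 1'
python3 - <<'E'
from go import *
from h import *
p=viewer.capture("top")
for r in viewer.cut_out("can_a",p): print(round(r["score"],2),np.round(r["centre"]),proj(p,r["centre"],70),rect(p,r["pixels"],25))
p=viewer.capture("scene"); 
for r in viewer.cut_out("can_a",p): print(round(r["score"],2),np.round(r["centre"]),proj(p,r["centre"],66),rect(p,r["pixels"],25))
rows((469,229,200),down(np.pi/2)) # closing along x
rows((469,229,200),down(np.pi))
E
```

```text
time: 9.02
tool_pos: [468.2, 216.2, 65.1]
tcp_rot: [3.138, 0.905, 1.301]
contact_force: [-0.2, 0.8, -0.2]
grip_width: 84.6
finger_force: 0.0
time: 9.43
tool_pos: [489.4, 293.7, 127.8]
tcp_rot: [3.133, 0.901, 1.299]
contact_force: [-0.4, -1.1, -0.8]
grip_width: 91.9
finger_force: 0.0
time: 9.77
tool_pos: [489.2, 291.3, 246.9]
tcp_rot: [3.127, 0.898, 1.291]
contact_force: [0.7, -0.5, 0.3]
grip_width: 91.8
finger_force: 0.0
0.83 [237. 222.] [[457.20079818  83.08689572]] [458.1  89.7 126.4  49.9  79.2]
0.76 [190. 216.] [[471.22497995 225.50474689]] [475.1 233.4  64.3  47.9  46. ]
0.74 [431. 206.] [[ 509.88724857 -500.55943649]] [ 536.3 -491.2  162.6  158.6   10.8]
0.75 [357. 186.] [[501.10454818 215.09660458]] [446.4 249.  172.6  54.  -41.5]
0.64 [310. 202.] [[496.57822029  57.11090245]] [459.8  87.  139.7  67.1  81.9]
shift [ 0.062 -0.019  0.868] turn [-0.039  0.287 -0.079] rows 7.5 margin 0.48 grasp now [491.8 305.2 251.1]
shift [ 0.062 -0.019  0.868] turn [-0.263  0.201 -0.54 ] rows 15.9 margin 0.43 grasp now [491.8 305.2 251.1]
```

```bash
python3 -m handwheel '0.062 -0.02 0.868 -0.04 0.287 -0.08 1;0.062 -0.02 0.868 -0.04 0.287 -0.08 1;0.062 -0.02 0.868 -0.04 0.287 -0.08 1;0.062 -0.02 0.868 -0.04 0.287 -0.08 1;0.062 -0.02 0.868 -0.04 0.287 -0.08 1;0.062 -0.02 0.868 -0.04 0.287 -0.08 1;0.062 -0.02 0.868 -0.04 0.287 -0.08 1;0.062 -0.02 0.868 -0.04 0.287 -0.08 1'
python3 -m handwheel '0 0 0 0 0 0 1;0 0 0 0 0 0 1'
python3 - <<'E'
from go import *
rows((471.5,229.5,89),down(np.pi/2))
E
```

```text
time: 10.63
tool_pos: [468.6, 229.5, 181.7]
tcp_rot: [3.135, -0.006, 1.576]
contact_force: [2.2, -0.2, 0.4]
grip_width: 91.9
finger_force: 0.0
time: 10.8
tool_pos: [468.7, 228.3, 181.5]
tcp_rot: [3.139, 0.001, 1.571]
contact_force: [0.9, 0.2, 0.5]
grip_width: 91.9
finger_force: 0.0
shift [0.013 0.025 1.115] turn [0.001 0.    0.   ] rows 2.7 margin 0.61 grasp now [468.6 228.3 200.5]
```

Descend over the standing can and grip it from above, then lift.

```bash
python3 -m handwheel '0.013 0.025 0.3 0 0 0 1;0.013 0.025 0.6 0 0 0 1;0.013 0.025 0.9 0 0 0 1;0.013 0.025 0.9 0 0 0 1'
python3 -m handwheel '0 0 0.21 0 0 0 1;0 0 0.21 0 0 0 1;0 0 0.21 0 0 0 -1;0 0 0.21 0 0 0 -1;0 0 0.21 0 0 0 -1;0 0 0.21 0 0 0 -1;0 0 0.21 0 0 0 -1;0 0 0.21 0 0 0 -1'
python3 -m handwheel '0 0 0 0 0 0 -1;0 0 0 0 0 0 -1'
python3 -m handwheel '0 0 -0.8 0 0 0 -1;0 0 -0.8 0 0 0 -1;0 0 -0.8 0 0 0 -1;0 0 -0.8 0 0 0 -1'
python3 - <<'E'
from go import *
rows((649,235,170),down(np.pi/2-.01))
E
```

```text
time: 11.13
tool_pos: [468.4, 231.0, 86.2]
tcp_rot: [-3.135, 0.004, 1.576]
contact_force: [-0.8, 0.2, 0.2]
grip_width: 92.1
finger_force: 0.0
time: 11.8
tool_pos: [473.0, 231.6, 72.3]
tcp_rot: [3.134, -0.002, 1.575]
contact_force: [-0.2, 0.1, 0.8]
grip_width: 56.4
finger_force: 0.0
time: 11.97
tool_pos: [472.7, 231.5, 72.0]
tcp_rot: [3.135, -0.002, 1.575]
contact_force: [-1.9, 0.1, 3.1]
grip_width: 49.2
finger_force: 30.0
time: 12.3
tool_pos: [473.3, 231.7, 153.3]
tcp_rot: [3.131, -0.003, 1.575]
contact_force: [-1.3, -0.2, -3.8]
grip_width: 49.7
finger_force: 30.0
shift [0.025 1.757 0.041] turn [ 0.003 -0.001  0.005] rows 4.2 margin 0.83 grasp now [473.1 231.6 172.3]
```

```bash
python3 -m handwheel '0 0.9 0.02 0 0 0 -1;0 0.9 0.02 0 0 0 -1;0 0.9 0.02 0 0 0 -1;0 0.9 0.02 0 0 0 -1'
python3 -m handwheel '0 0.86 0.02 0 0 0.005 -1;0 0.86 0.02 0 0 0.005 -1;0 0.86 0.02 0 0 0.005 -1;0 0.86 0.02 0 0 0.005 -1'
python3 -m handwheel '0 0 0.4 0 0 0 -1;0 0 0.4 0 0 0 -1;0 0 0.4 0 0 0 -1'
python3 - <<'E'
from go import *
from h import *
rows((649,234,96),down(np.pi/2-.01))
c=[]
for n in("top","scene"):
    p=viewer.capture(n); f=cv2.cvtColor(p["frame"],cv2.COLOR_RGB2BGR); c.append(f[120:210,130:290] if n=="top" else f[170:275,300:460])
cv2.imwrite("pics/f.png",cv2.resize(cv2.vconcat(c),(480,585),interpolation=cv2.INTER_CUBIC))
E
```

```text
time: 12.63
tool_pos: [563.3, 230.9, 147.1]
tcp_rot: [3.138, -0.001, 1.574]
contact_force: [-0.5, -0.2, -2.8]
grip_width: 49.2
finger_force: 30.0
time: 12.97
tool_pos: [648.1, 231.5, 145.3]
tcp_rot: [3.14, -0.001, 1.558]
contact_force: [-1.3, 0.0, -3.2]
grip_width: 49.4
finger_force: 30.0
time: 13.22
tool_pos: [644.8, 232.0, 106.0]
tcp_rot: [-3.139, 0.0, 1.56]
contact_force: [-0.5, 0.8, -2.5]
grip_width: 49.4
finger_force: 30.0
shift [0.021 0.042 0.29 ] turn [-0.001  0.    -0.   ] rows 0.7 margin 0.89 grasp now [644.9 232.  125. ]
```

View pics/f.png

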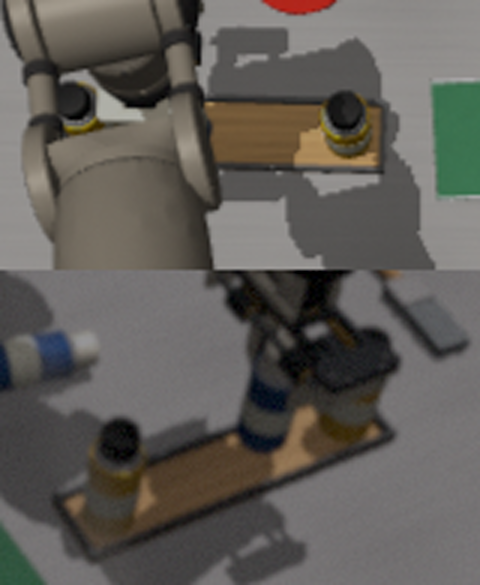

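```bash
python3 - <<'E'
from h import *
s=viewer.capture("scene"); print(proj(s,(388.7,225.3),34))
# gripper/can known point -> pixel
T=np.array(s["T"]);f=210/np.tan(np.radians(s["fov_y"]/2))
for P in ((645,232,34),(645,232,125)):
    c=T[:3,:3].T@(np.array(P)-T[:3,3]); print(P,s["cx"]+f*c[0]/c[2],s["cy"]+f*c[1]/c[2])
E
```

```text
[[651.01508268 232.21093515]]
(645, 232, 34) 387.41559387364873 223.86909620382505
(645, 232, 125) 393.3222843242552 202.545532775209
```

```bash
python3 -m handwheel '0.01 0.03 0.12 0 0 0 -1;0.01 0.03 0.12 0 0 0 -1;0.01 0.03 0.12 0 0 0 -1'
python3 -m handwheel '0 0 0.08 0 0 0 -1;0 0 0.08 0 0 0 -1'
python3 -m handwheel '0 0 0.05 0 0 0 -1;0 0 0.05 0 0 0 -1'
python3 -m handwheel '0 0 0.03 0 0 0 -1;0 0 0.03 0 0 0 -1'
```

```text
time: 13.62
tool_pos: [651.3, 233.2, 96.3]
tcp_rot: [3.136, -0.002, 1.56]
contact_force: [-0.2, 0.5, -2.3]
grip_width: 49.3
finger_force: 30.0
time: 13.78
tool_pos: [651.0, 233.1, 87.4]
tcp_rot: [3.137, -0.001, 1.559]
contact_force: [-0.5, -1.0, -3.7]
grip_width: 49.6
finger_force: 30.0
time: 13.95
tool_pos: [651.2, 233.1, 82.6]
tcp_rot: [3.137, -0.002, 1.56]
contact_force: [-0.3, -0.6, -3.3]
grip_width: 49.1
finger_force: 30.0
time: 14.12
tool_pos: [651.5, 233.2, 80.2]
tcp_rot: [3.136, -0.002, 1.56]
contact_force: [0.5, 0.1, -4.0]
grip_width: 49.6
finger_force: 30.0
```

```bash
python3 -m handwheel '0 -0.02 0.025 0 0 0 -1;0 -0.02 0.025 0 0 0 -1'
python3 -m handwheel '0 0 0.015 0 0 0 -1;0 0 0.015 0 0 0 -1'
python3 -m handwheel '0 0 0 0 0 0 0.3;0 0 0 0 0 0 0.3;0 0 0 0 0 0 0.3;0 0 0 0 0 0 0.3;0 0 0 0 0 0 0.3;0 0 0 0 0 0 0.3'
python3 -m handwheel '0 0 -0.4 0 0 0 0.3;0 0 -0.8 0 0 0 0.3;0 0 -0.8 0 0 0 1;0 0 -0.8 0 0 0 1'
python3 -m handwheel '0 -1 -0.4 0 0 0 1;0 -1 -0.4 0 0 0 1;0 -1 -0.4 0 0 0 1;0 -1 -0.4 0 0 0 1'
python3 - <<'E'
from go import *
rows((463,104,140),Rg((.165,.986),np.radians(35),1))
rows((463,104,140),Rg((.165,.986),np.radians(35),-1))
E
```

```text
time: 14.28
tool_pos: [649.2, 233.3, 77.8]
tcp_rot: [3.136, -0.002, 1.56]
contact_force: [0.0, 0.0, -4.0]
grip_width: 49.4
finger_force: 30.0
time: 14.45
tool_pos: [649.6, 233.3, 76.6]
tcp_rot: [3.136, -0.002, 1.56]
contact_force: [-0.8, -0.2, -2.3]
grip_width: 49.5
finger_force: 30.0
time: 14.95
tool_pos: [649.9, 233.4, 77.0]
tcp_rot: [3.135, -0.002, 1.56]
contact_force: [-0.0, 0.3, -0.4]
grip_width: 59.5
finger_force: 0.0
time: 15.28
tool_pos: [650.9, 233.6, 160.4]
tcp_rot: [3.129, -0.004, 1.56]
contact_force: [-0.3, -0.4, -0.6]
grip_width: 68.8
finger_force: 0.0
time: 15.62
tool_pos: [545.3, 234.8, 197.4]
tcp_rot: [3.137, -0.002, 1.561]
contact_force: [1.1, 0.6, 0.3]
grip_width: 90.8
finger_force: 0.0
shift [-1.425 -0.831  0.723] turn [ 0.017 -0.195  0.048] rows 5.1 margin 0.47 grasp now [545.2 234.8 216.4]
shift [-1.425 -0.831  0.723] turn [ 0.288  0.025 -0.908] rows 24.0 margin 0.47 grasp now [545.2 234.8 216.4]
```

```bash
python3 -m handwheel '-0.8 -0.42 0.1 0.008 -0.1 0.024 1;-0.8 -0.42 0.1 0.008 -0.1 0.024 1;-0.8 -0.42 0.1 0.008 -0.1 0.024 1;-0.8 -0.42 0.1 0.008 -0.1 0.024 1;-0.8 -0.42 0.1 0.008 -0.1 0.024 1'
python3 - <<'E'
from go import *
rows((460.5,105.7,115),Rg((.174,.985),np.radians(37),1))
E
```

```text
time: 16.03
tool_pos: [506.3, 155.6, 184.6]
tcp_rot: [-3.133, 0.311, 1.486]
contact_force: [-0.2, -0.6, 0.8]
grip_width: 91.9
finger_force: 0.0
shift [-0.359 -0.416  1.009] turn [ 0.01  -0.107  0.026] rows 2.8 margin 0.44 grasp now [507.  161.3 202.7]
```

```bash
python3 -m handwheel '-0.36 -0.416 1 0.01 -0.107 0.026 1;-0.36 -0.416 1 0.01 -0.107 0.026 1;-0.36 -0.416 1 0.01 -0.107 0.026 1;-0.36 -0.416 1 0.01 -0.107 0.026 1;-0.36 -0.416 1 0.01 -0.107 0.026 1'
python3 - <<'E'
from go import *
rows((460.5,105.7,26),Rg((.174,.985),np.radians(37),1))
E
```

```text
time: 16.45
tool_pos: [458.4, 94.4, 100.6]
tcp_rot: [-3.14, 0.647, 1.397]
contact_force: [1.1, -0.5, 1.5]
grip_width: 91.9
finger_force: 0.0
shift [0.541 0.002 0.716] turn [-0.  0.  0.] rows 2.2 margin 0.41 grasp now [460.4 105.7 115.7]
```

```bash
python3 -m handwheel '0.27 0 0.36 0 0 0 1;0.54 0 0.716 0 0 0 1;0.54 0 0.716 0 0 0 1;0.54 0 0.716 0 0 0 1;0.54 0 0.716 0 0 0 1'
python3 -m handwheel '0 0 0 0 0 0 -1;0 0 0 0 0 0 -1;0 0 0 0 0 0 -1;0 0 0 0 0 0 -1;0 0 0 0 0 0 -1;0 0 0 0 0 0 -1;0 0 0 0 0 0 -1;0 0 0 0 0 0 -1'
python3 -m handwheel '-0.7 0 -0.9 0 0 0 -1;-0.7 0 -0.9 0 0 0 -1;-0.7 0 -0.9 0 0 0 -1;-0.7 0 -0.9 0 0 0 -1'
python3 - <<'E'
from go import *
for psi in (80,60,70): rows((460,120,180),Rup(np.radians(37),1,np.radians(psi)))
E
```

```text
time: 16.87
tool_pos: [460.6, 94.0, 14.5]
tcp_rot: [3.134, 0.646, 1.39]
contact_force: [-0.6, 1.7, 0.4]
grip_width: 91.9
finger_force: 0.0
time: 17.53
tool_pos: [458.5, 93.5, 12.3]
tcp_rot: [3.138, 0.649, 1.393]
contact_force: [0.1, 1.6, 1.6]
grip_width: 49.5
finger_force: 30.0
time: 17.87
tool_pos: [460.5, 93.0, 131.2]
tcp_rot: [3.128, 0.645, 1.387]
contact_force: [1.4, 0.5, -2.9]
grip_width: 49.3
finger_force: 30.0
shift [ 0.108 -0.048 -0.55 ] turn [0.004 0.5   0.   ] rows 12.6 margin 0.58 grasp now [462.3 104.3 146.4]
shift [ 0.101  0.004 -0.544] turn [-0.013  0.494  0.122] rows 12.8 margin 0.49 grasp now [462.3 104.3 146.4]
shift [ 0.107 -0.022 -0.548] turn [-0.005  0.498  0.061] rows 12.6 margin 0.57 grasp now [462.3 104.3 146.4]
```

Psi = 80: pure tilt about the closing axis.

```bash
python3 -m handwheel '0.05 -0.02 -0.275 0 0.25 0 -1;0.05 -0.02 -0.275 0 0.25 0 -1;0.05 -0.02 -0.275 0 0.25 0 -1;0.05 -0.02 -0.275 0 0.25 0 -1;0.05 -0.02 -0.275 0 0.25 0 -1;0.05 -0.02 -0.275 0 0.25 0 -1;0.05 -0.02 -0.275 0 0.25 0 -1;0.05 -0.02 -0.275 0 0.25 0 -1'
python3 - <<'E'
from go import *
rows((460,120,180),Rup(np.radians(37),1,np.radians(80)))
E
```

```text
time: 18.53
tool_pos: [458.7, 110.9, 144.3]
tcp_rot: [3.141, -0.137, 1.391]
contact_force: [-0.9, -0.3, -3.4]
grip_width: 49.2
finger_force: 30.0
shift [ 0.274 -0.004 -0.207] turn [ 0.001  0.251 -0.001] rows 6.3 margin 0.7 grasp now [458.2 108.4 163.1]
```

```bash
python3 -m handwheel '0.274 0 -0.207 0 0.251 0 -1;0.274 0 -0.207 0 0.251 0 -1;0.274 0 -0.207 0 0.251 0 -1;0.274 0 -0.207 0 0.251 0 -1;0.274 0 -0.207 0 0.251 0 -1;0.274 0 -0.207 0 0.251 0 -1;0.274 0 -0.207 0 0.251 0 -1;0.274 0 -0.207 0 0.251 0 -1'
python3 -m handwheel '-0.35 0 0.27 0 0 0 -1;-0.7 0 0.53 0 0 0 -1;-0.7 0 0.53 0 0 0 -1;-0.7 0 0.53 0 0 0 -1'
python3 - <<'E'
from go import *
from h import *
rows((460,120,80),Rup(np.radians(37),1,np.radians(80)))
p=viewer.capture("scene"); f=cv2.cvtColor(p["frame"],cv2.COLOR_RGB2BGR)[130:280,250:450]
cv2.imwrite("pics/g.png",cv2.resize(f,(600,450),interpolation=cv2.INTER_CUBIC))
E
```

```text
time: 19.2
tool_pos: [462.9, 136.1, 166.9]
tcp_rot: [-3.135, -0.925, 1.388]
contact_force: [-0.0, -0.4, -2.3]
grip_width: 49.5
finger_force: 30.0
time: 19.53
tool_pos: [462.8, 138.2, 80.2]
tcp_rot: [-3.135, -0.925, 1.392]
contact_force: [0.8, -0.9, -1.7]
grip_width: 49.7
finger_force: 30.0
shift [-0.113  0.005  0.044] turn [-0.001 -0.    -0.001] rows 0.3 margin 0.65 grasp now [460.2 123.3  91.6]
```

View pics/g.png

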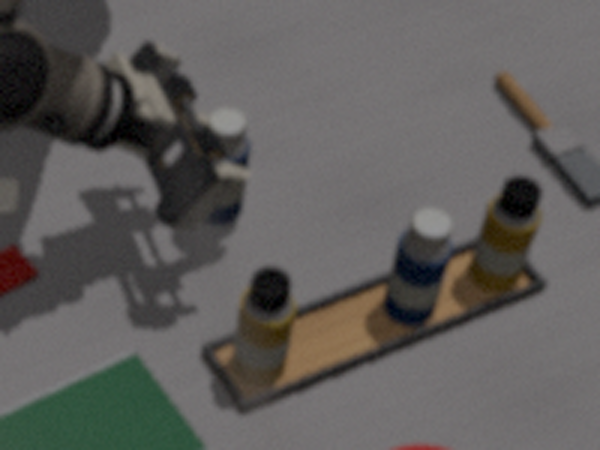

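```bash
(python3 -m handwheel '-0.04 0 0.03 0 0 0 -1;-0.04 0 0.03 0 0 0 -1';python3 -m handwheel '-0.02 0 0.015 0 0 0 -1;-0.02 0 0.015 0 0 0 -1';python3 -m handwheel '-0.016 0 0.012 0 0 0 -1;-0.016 0 0.012 0 0 0 -1'; python3 -m handwheel '-0.016 0 0.012 0 0 0 -1;-0.016 0 0.012 0 0 0 -1') | egrep 'tool_pos|contact'
```

```text
tool_pos: [464.9, 136.9, 78.1]
contact_force: [0.4, 0.2, -3.8]
tool_pos: [464.6, 136.7, 75.1]
contact_force: [0.0, 0.4, -2.0]
tool_pos: [464.2, 136.8, 72.4]
contact_force: [0.0, -0.3, -4.1]
tool_pos: [464.0, 136.8, 69.9]
contact_force: [-0.2, 0.0, -2.5]
```

```bash
(python3 -m handwheel '-0.012 0 0.009 0 0 0 -1;-0.012 0 0.009 0 0 0 -1';python3 -m handwheel '-0.012 0 0.009 0 0 0 -1;-0.012 0 0.009 0 0 0 -1';python3 -m handwheel '-0.012 0 0.009 0 0 0 -1;-0.012 0 0.009 0 0 0 -1') | egrep 'tool_pos|contact'
```

```text
tool_pos: [464.0, 136.9, 68.3]
contact_force: [0.3, 0.4, -3.7]
tool_pos: [464.1, 136.9, 67.0]
contact_force: [-0.1, -0.1, -1.8]
tool_pos: [464.2, 137.3, 66.9]
contact_force: [-2.1, -3.8, 9.9]
```

```bash
python3 -m handwheel '0.008 0 -0.006 0 0 0 -1;0.008 0 -0.006 0 0 0 1;0.008 0 -0.006 0 0 0 1;0.008 0 -0.006 0 0 0 1;0.008 0 -0.006 0 0 0 1;0.008 0 -0.006 0 0 0 1;0.008 0 -0.006 0 0 0 1;0.008 0 -0.006 0 0 0 1'
python3 -m handwheel '0 0 -0.3 0 0 0 1;0 0 -0.6 0 0 0 1;0 0 -1 0 0 0 1;0 0 -1 0 0 0 1;0 0 -1 0 0 0 1'
python3 -m handwheel '0.9 0 -0.7 0 0 0 1;0.9 0 -0.7 0 0 0 1;0.9 0 -0.7 0 0 0 1;0.9 0 -0.7 0 0 0 1'
python3 - <<'E'
from go import *
from h import *
p=viewer.capture("top")
for r in viewer.cut_out("can_a",p): print(round(r["score"],2),np.round(r["centre"]),proj(p,r["centre"],70),rect(p,r["pixels"],70))
rows((461.5,123,200),down(np.pi/2)) # closing along x
E
```

```text
time: 21.42
tool_pos: [464.1, 136.9, 66.5]
tcp_rot: [3.137, -0.925, 1.399]
contact_force: [-0.8, -0.1, -0.7]
grip_width: 90.2
finger_force: 0.0
time: 21.83
tool_pos: [450.8, 56.7, 127.4]
tcp_rot: [3.132, -0.924, 1.4]
contact_force: [-0.7, 1.0, -0.8]
grip_width: 91.9
finger_force: 0.0
time: 22.17
tool_pos: [450.5, 57.2, 244.6]
tcp_rot: [3.125, -0.924, 1.409]
contact_force: [0.6, -0.8, 0.8]
grip_width: 91.9
finger_force: 0.0
0.74 [222. 217.] [[470.61428641 129.72364085]] [460.7 121.   55.4  48.5  46.1]
0.74 [191. 159.] [[646.81462816 228.09695385]] [646.9 228.7  77.   49.5  45.4]
shift [-0.075  0.006  0.891] turn [ 0.027 -0.293 -0.051] rows 7.5 margin 0.83 grasp now [446.4  42.6 252.1]
```

```bash
python3 -m handwheel '-0.075 0.006 0.891 0.027 -0.293 -0.051 1;-0.075 0.006 0.891 0.027 -0.293 -0.051 1;-0.075 0.006 0.891 0.027 -0.293 -0.051 1;-0.075 0.006 0.891 0.027 -0.293 -0.051 1;-0.075 0.006 0.891 0.027 -0.293 -0.051 1;-0.075 0.006 0.891 0.027 -0.293 -0.051 1;-0.075 0.006 0.891 0.027 -0.293 -0.051 1;-0.075 0.006 0.891 0.027 -0.293 -0.051 1'
python3 -m handwheel '0 0 0 0 0 0 1;0 0 0 0 0 0 1'
python3 - <<'E'
from go import *
rows((462,122.5,91),down(np.pi/2))
E
```

```text
time: 22.93
tool_pos: [461.1, 123.8, 179.8]
tcp_rot: [-3.139, 0.004, 1.575]
contact_force: [-0.3, 0.1, -0.4]
grip_width: 92.2
finger_force: 0.0
time: 23.1
tool_pos: [460.3, 123.5, 179.1]
tcp_rot: [-3.136, -0.004, 1.573]
contact_force: [-0.4, 0.5, -0.1]
grip_width: 91.8
finger_force: 0.0
shift [-0.014  0.022  1.07 ] turn [-0.002 -0.001  0.001] rows 2.6 margin 0.56 grasp now [460.4 123.4 198.1]
```

```bash
python3 -m handwheel '-0.014 0.02 0.3 0 0 0 1;-0.014 0.02 0.6 0 0 0 1;-0.014 0.02 0.9 0 0 0 1;-0.014 0.02 0.9 0 0 0 1'
python3 -m handwheel '0 0 0.17 0 0 0 1;0 0 0.17 0 0 0 1;0 0 0.17 0 0 0 -1;0 0 0.17 0 0 0 -1;0 0 0.17 0 0 0 -1;0 0 0.17 0 0 0 -1;0 0 0.17 0 0 0 -1;0 0 0.17 0 0 0 -1'
python3 -m handwheel '0 0 0 0 0 0 -1;0 0 0 0 0 0 -1'
python3 -m handwheel '0 0 -0.8 0 0 0 -1;0 0 -0.8 0 0 0 -1;0 0 -0.8 0 0 0 -1;0 0 -0.8 0 0 0 -1'
python3 - <<'E'
from go import *
rows((648.5,146,170),down(np.pi/2-.01))
E
```

```text
time: 23.43
tool_pos: [459.2, 119.5, 85.6]
tcp_rot: [-3.128, -0.003, 1.568]
contact_force: [-1.7, -0.2, -0.3]
grip_width: 92.2
finger_force: 0.0
time: 24.1
tool_pos: [463.8, 121.0, 74.6]
tcp_rot: [-3.141, -0.002, 1.57]
contact_force: [0.7, 0.6, -0.0]
grip_width: 56.3
finger_force: 0.0
time: 24.27
tool_pos: [463.3, 121.0, 74.4]
tcp_rot: [-3.14, -0.002, 1.57]
contact_force: [-0.6, -0.3, 3.5]
grip_width: 49.4
finger_force: 30.0
time: 24.6
tool_pos: [464.8, 120.9, 155.6]
tcp_rot: [3.138, -0.002, 1.57]
contact_force: [0.4, 0.1, -3.1]
grip_width: 49.6
finger_force: 29.9
shift [0.252 1.836 0.053] turn [ 0.001 -0.001  0.003] rows 4.4 margin 0.79 grasp now [464.8 120.9 174.6]
```

```bash
python3 -m handwheel '0.12 0.92 0.02 0 0 0 -1;0.12 0.92 0.02 0 0 0 -1;0.12 0.92 0.02 0 0 0 -1;0.12 0.92 0.02 0 0 0 -1'
python3 -m handwheel '0.13 0.91 0.02 0 0 0.003 -1;0.13 0.91 0.02 0 0 0.003 -1;0.13 0.91 0.02 0 0 0.003 -1;0.13 0.91 0.02 0 0 0.003 -1'
python3 -m handwheel '0 0 0.3 0 0 0 -1;0 0 0.5 0 0 0 -1;0 0 0.5 0 0 0 -1;0 0 0.5 0 0 0 -1'
python3 - <<'E'
from go import *
rows((648.5,146,110),down(np.pi/2-.01))
E
```

```text
time: 24.93
tool_pos: [557.0, 132.6, 149.2]
tcp_rot: [-3.138, -0.002, 1.57]
contact_force: [-0.9, 0.1, -3.6]
grip_width: 49.4
finger_force: 29.9
time: 25.27
tool_pos: [647.0, 145.5, 146.7]
tcp_rot: [-3.137, -0.001, 1.56]
contact_force: [-0.5, -0.6, -3.7]
grip_width: 49.5
finger_force: 29.9
time: 25.6
tool_pos: [644.2, 145.5, 98.3]
tcp_rot: [-3.135, -0.001, 1.561]
contact_force: [-0.0, 0.1, -0.9]
grip_width: 49.2
finger_force: 30.0
shift [0.005 0.044 0.073] turn [-0.002 -0.    -0.   ] rows 0.2 margin 0.87 grasp now [644.3 145.5 117.3]
```

```bash
python3 -m handwheel '0 0.035 0.04 0 0 0 -1;0 0.035 0.04 0 0 0 -1;0 0.035 0.1 0 0 0 -1;0 0.035 0.1 0 0 0 -1'
python3 -m handwheel '0 0 0.05 0 0 0 -1;0 0 0.05 0 0 0 -1'
python3 -m handwheel '0 0 0.03 0 0 0 -1;0 0 0.03 0 0 0 -1'
python3 -m handwheel '0 0 0.015 0 0 0 -1;0 0 0.015 0 0 0 -1'
```

```text
time: 25.93
tool_pos: [649.9, 145.6, 89.8]
tcp_rot: [-3.14, -0.002, 1.56]
contact_force: [-0.2, -0.7, -3.3]
grip_width: 49.5
finger_force: 29.9
time: 26.1
tool_pos: [649.7, 145.6, 84.2]
tcp_rot: [-3.139, -0.002, 1.56]
contact_force: [-0.7, -0.5, -2.6]
grip_width: 49.3
finger_force: 29.9
time: 26.27
tool_pos: [649.9, 145.6, 81.4]
tcp_rot: [-3.14, -0.002, 1.56]
contact_force: [0.1, 0.1, -2.9]
grip_width: 49.4
finger_force: 29.9
time: 26.43
tool_pos: [650.1, 145.7, 80.2]
tcp_rot: [-3.14, -0.002, 1.56]
contact_force: [-1.0, -0.9, -2.9]
grip_width: 49.5
finger_force: 29.9
```

```bash
python3 -m handwheel '0 0 0.012 0 0 0 -1;0 0 0.012 0 0 0 -1;0 0 0.012 0 0 0 0.3;0 0 0.012 0 0 0 0.3;0 0 0.012 0 0 0 0.3;0 0 0.012 0 0 0 0.3;0 0 0.012 0 0 0 0.3;0 0 0.012 0 0 0 0.3'
python3 -m handwheel '0 0 -0.4 0 0 0 0.3;0 0 -0.8 0 0 0 0.3;0 0 -0.8 0 0 0 0.5;0 0 -0.8 0 0 0 0.5'
python3 -m handwheel '0 -1 -0.6 0 0 0 0.5;0 -1 -0.6 0 0 0 0.5;0 -1 -0.6 0 0 0 0.5;0 -1 -0.6 0 0 0 0.5'
python3 -m handwheel '0 -1 -0.4 0 0 0 0.5;0 -1 -0.4 0 0 0 0.5;0 -1 -0.4 0 0 0 0.5;0 -1 -0.4 0 0 0 0.5'
python3 - <<'E'
from go import *
from h import *
im=[]
for n in("top","scene"):
    p=viewer.capture(n); print(n); im.append(cv2.cvtColor(p["frame"],cv2.COLOR_RGB2BGR))
    for c,m in reds(p): print("red",c,rect(p,m,8))
cv2.imwrite("pics/i.png",cv2.resize(cv2.vconcat([im[0][120:300,140:410],im[1][140:320,160:430]]),(450,600),interpolation=cv2.INTER_CUBIC))
E
```

```text
time: 27.1
tool_pos: [650.3, 145.7, 79.5]
tcp_rot: [-3.141, -0.002, 1.56]
contact_force: [-0.1, -1.1, 0.3]
grip_width: 59.7
finger_force: 0.0
time: 27.43
tool_pos: [651.9, 145.7, 162.6]
tcp_rot: [3.136, -0.003, 1.56]
contact_force: [0.6, 0.7, -0.9]
grip_width: 66.7
finger_force: 0.0
time: 27.77
tool_pos: [546.9, 147.1, 221.9]
tcp_rot: [-3.141, -0.002, 1.562]
contact_force: [1.6, -0.2, 1.1]
grip_width: 68.5
finger_force: 0.0
time: 28.1
tool_pos: [447.4, 147.7, 260.4]
tcp_rot: [-3.14, -0.002, 1.562]
contact_force: [1.8, -0.3, 0.2]
grip_width: 68.5
finger_force: 0.0
top
red [229. 106.] [8.385e+02 1.183e+02 1.207e+02 1.198e+02 8.000e-01]
red [329. 201.] [ 529.4 -202.6   68.5   43.4   85.3]
red [362. 224.] [ 457.5 -305.5   69.    42.7   99.3]
red [331. 229.] [ 441.5 -205.7   68.7   42.4  103. ]
red [300. 231.] [ 435.5 -111.2   68.7   43.3   98.2]
red [ 26. 402.] [-100.   719.9  109.4   89.1  103.3]
scene
red [377.  59.] [-132.9  736.2  133.5   78.    64.2]
red [248. 221.] [ 440.5 -112.9   67.7   44.9  100.3]
red [219. 234.] [ 446.9 -207.9   65.4   42.7  103.9]
red [189. 250.] [ 462.2 -306.1   62.3   37.3   97.9]
red [232. 256.] [ 534.2 -204.1   64.7   41.8   85.8]
red [393. 299.] [842.2 116.  120.  117.9  63.6]
```

View pics/i.png

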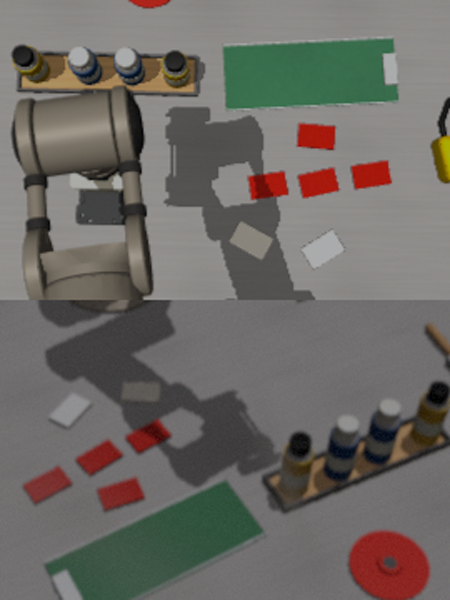

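```bash
python3 - <<'E'
from go import *
from h import *
for n in("top","scene"):
    p=viewer.capture(n); h=cv2.cvtColor(p["frame"],cv2.COLOR_RGB2HSV)
    g=((h[...,0]>50)&(h[...,0]<90)&(h[...,1]>70)).astype(np.uint8)
    nn,l,s,c=cv2.connectedComponentsWithStats(g); i=1+np.argmax(s[1:,4]); cs,_=cv2.findContours((l==i).astype(np.uint8),0,cv2.CHAIN_APPROX_NONE)
    hull=cv2.convexHull(cs[0]); w=proj(p,hull[:,0],4)
    q=cv2.approxPolyDP(hull,6,True)[:,0]; print(n,q.tolist(),proj(p,q,4).round(1).tolist(), rect(p,l==i,4))
    box=cv2.boundingRect(hull); m=np.zeros(g.shape,np.uint8); cv2.fillConvexPoly(m,hull,1); m=cv2.dilate(m,np.ones((5,5)))
    wh=m&(g==0)&(h[...,2]>120)&(h[...,1]<60); nn,l,s,c=cv2.connectedComponentsWithStats(wh.astype(np.uint8)); i=1+np.argmax(s[1:,4])
    print("strip",c[i],s[i],rect(p,l==i,12),proj(p,c[i],12))
E
```

```text
top [[378, 179], [276, 184], [274, 149], [375, 143]] [[603.9, -359.1], [584.4, -33.8], [698.3, -26.8], [721.6, -352.0]] [ 651.6 -192.7  328.1  120.9   93.5]
strip [335.06875 163.52625] [272 141 109  46 800] [ 649.7 -191.6  342.5  136.9   93.5] [[ 650.93456395 -221.16807613]]
scene [[316, 277], [207, 334], [188, 300], [294, 249]] [[694.8, -28.7], [720.2, -348.8], [609.5, -359.0], [586.2, -38.4]] [ 652.8 -193.7  324.8  116.8   93.4]
strip [199.86138614 312.95544554] [192 303  17  21 202] [ 662.1 -345.    57.9   23.9    3.1] [[ 662.85983747 -345.19966315]]
```

```bash
python3 - <<'E'
from go import *
from h import *
p=viewer.capture("top"); print("strip top",proj(p,(374.6,161.1),12))
rows((531.5,-203.3,80),down(np.radians(85.5)),grasp=False)
E
```

```text
strip top [[ 660.13319556 -347.35767139]]
shift [-3.499  0.847  1.776] turn [-0.001 -0.     0.022] rows 9.6 margin 0.7 grasp now [451.1 147.2 277.3]
```

```bash
python3 -m handwheel '-1 0.25 0.2 0 0 0 0.5;-1 0.25 0.2 0 0 0 0.5;-1 0.25 0.2 0 0 0 0.5'
python3 -m handwheel '-1 0.25 0.2 0 0 0 0.5;-1 0.25 0.2 0 0 0 0.5;-1 0.25 0.2 0 0 0 0.5'
python3 -m handwheel '-1 0.25 0.6 0 0 0.022 0.5;-1 0.25 0.6 0 0 0.022 0.5;-1 0.25 0.6 0 0 0.022 0.5;-1 0.25 0.6 0 0 0.022 0.5'
python3 - <<'E'
from go import *
rows((531.5,-203.3,25),down(np.radians(85.5)),grasp=False)
E
```

```text
time: 28.6
tool_pos: [475.3, 44.2, 237.4]
tcp_rot: [-3.138, -0.001, 1.56]
contact_force: [0.3, -0.2, 0.9]
grip_width: 69.1
finger_force: 0.0
time: 28.85
tool_pos: [499.1, -57.1, 216.9]
tcp_rot: [-3.138, -0.001, 1.558]
contact_force: [0.6, 0.3, 0.4]
grip_width: 68.9
finger_force: 0.0
time: 29.18
tool_pos: [521.6, -158.2, 153.5]
tcp_rot: [-3.134, -0.002, 1.487]
contact_force: [-1.4, 0.6, -0.1]
grip_width: 69.1
finger_force: 0.0
shift [-0.445  0.147  1.283] turn [-0.002 -0.001 -0.002] rows 3.3 margin 0.58 grasp now [ 521.7 -158.2  172.5]
```

```bash
python3 -m handwheel '-0.445 0.14 0.6 0 0 0 0.5;-0.445 0.14 0.9 0 0 0 0.5;-0.445 0.14 1 0 0 0 0.5;-0.445 0.14 1 0 0 0 0.5;-0.445 0.14 1 0 0 0 0.5'
python3 -m handwheel '0 0 0.3 0 0 0 0.5;0 0 0.3 0 0 0 0.5;0 0 0.3 0 0 0 0.5'
python3 - <<'E'
from go import *
rows((531.5,-203.3,2),down(np.radians(85.5)),grasp=False)
E
```

```text
time: 29.6
tool_pos: [531.6, -198.0, 57.1]
tcp_rot: [-3.136, -0.004, 1.49]
contact_force: [0.2, 0.0, 0.2]
grip_width: 68.6
finger_force: 0.0
time: 29.85
tool_pos: [532.6, -197.7, 29.8]
tcp_rot: [-3.14, -0.002, 1.492]
contact_force: [0.0, -0.5, 0.0]
grip_width: 69.0
finger_force: 0.0
shift [-0.058 -0.006  0.278] turn [-0.001 -0.001 -0.   ] rows 0.7 margin 0.53 grasp now [ 532.6 -197.7   48.8]
```

```bash
python3 -m handwheel '-0.058 0 0.15 0 0 0 0.5;-0.058 0 0.27 0 0 0 0.5;-0.058 0 0.27 0 0 0 0.5;-0.058 0 0.27 0 0 0 0.5'
python3 -m handwheel '0 0 0 0 0 0 -1;0 0 0 0 0 0 -1;0 0 0 0 0 0 -1;0 0 0 0 0 0 -1;0 0 0 0 0 0 -1;0 0 0 0 0 0 -1'
python3 -m handwheel '0 0 -0.5 0 0 0 -1;0 0 -0.9 0 0 0 -1;0 0 -0.9 0 0 0 -1;0 0 -0.9 0 0 0 -1'
python3 - <<'E'
from go import *
from h import *
for n in("top","scene"):
    p=viewer.capture(n)
    for c,m in reds(p): print("red",c,rect(p,m,95))
E
```

```text
time: 30.18
tool_pos: [532.0, -203.8, 2.4]
tcp_rot: [-3.14, -0.002, 1.491]
contact_force: [-0.1, -0.4, 0.2]
grip_width: 68.9
finger_force: 0.0
time: 30.68
tool_pos: [531.7, -204.1, 2.1]
tcp_rot: [-3.14, -0.002, 1.491]
contact_force: [-2.7, 1.3, 5.7]
grip_width: 44.3
finger_force: 30.0
time: 31.02
tool_pos: [533.9, -205.2, 94.7]
tcp_rot: [3.137, 0.001, 1.491]
contact_force: [0.3, 0.5, -3.2]
grip_width: 44.4
finger_force: 30.0
red [229. 106.] [8.063e+02 1.112e+02 1.131e+02 1.121e+02 8.000e-01]
red [297. 231.] [428.  -96.9  50.8  40.3  98.2]
red [ 26. 402.] [-72.7 674.7 102.5  83.5 103.3]
red [371.  57.] [-50.7 619.5 173.9  90.2  45.5]
red [252. 220.] [ 506.4 -128.2   39.2   38.9    7.2]
red [214. 238.] [ 523.3 -244.    53.3   26.4    0.8]
red [393. 299.] [877.5  71.1 110.2 108.3  63.6]
```

```bash
cat >> go.py <<'E'
C=np.array([651.8,-193.5]);PH=np.radians(93.45)
def place(k,dz,y0=-127.5,sp=47,along=0,dx=0):
    M=down(PH,-.17); ey=np.array([np.cos(PH),np.sin(PH)]); ex=np.array([ey[1],-ey[0]])
    c=np.r_[C+ey*(y0+sp*k+along)+ex*dx,14+dz]; rows(c+2.5*M[:,2],M,grasp=False)
    o=bot.get_obs(); M=Ro.from_euler('xyz',o["tcp_rot"]).as_matrix(); d=np.array(o["tool_pos"])-2.5*M[:,2]-np.r_[C,0]
    print("plate centre in tray: x %.1f y %.1f z %.1f"%(d[:2]@ex,d[:2]@ey,d[2]))
E
python3 -c "
from go import *
place(0,60);place(0,2)"
```

```text
shift [-1.067  1.37   0.187] turn [-0.004 -0.055 -0.044] rows 4.2 margin 0.74 grasp now [ 531.5 -204.   109.8]
plate centre in tray: x -120.8 y -3.2 z 93.3
shift [-1.069  1.371  0.767] turn [-0.004 -0.055 -0.044] rows 4.6 margin 0.71 grasp now [ 531.5 -204.   109.8]
plate centre in tray: x -120.8 y -3.2 z 93.3
```

```bash
python3 -m handwheel '-0.53 0.68 0.09 0 -0.027 -0.022 -1;-0.53 0.68 0.09 0 -0.027 -0.022 -1;-0.53 0.68 0.09 0 -0.027 -0.022 -1;-0.53 0.68 0.09 0 -0.027 -0.022 -1'
python3 -m handwheel '-0.53 0.72 0.09 0 -0.028 -0.022 -1;-0.53 0.72 0.09 0 -0.028 -0.022 -1;-0.53 0.72 0.09 0 -0.028 -0.022 -1;-0.53 0.72 0.09 0 -0.028 -0.022 -1;-0.53 0.72 0.09 0 -0.028 -0.022 -1'
python3 -c "
from go import *
place(0,15)"
```

```text
time: 31.45
tool_pos: [595.2, -262.9, 78.6]
tcp_rot: [-3.133, 0.081, 1.56]
contact_force: [-0.4, -0.4, -2.4]
grip_width: 44.1
finger_force: 30.0
time: 31.87
tool_pos: [665.2, -315.8, 75.3]
tcp_rot: [-3.125, 0.167, 1.631]
contact_force: [-0.2, -0.2, -2.3]
grip_width: 44.4
finger_force: 30.0
shift [ 0.032 -0.052  0.49 ] turn [-0.005 -0.001  0.   ] rows 1.2 margin 0.74 grasp now [ 665.4 -312.6   94.1]
plate centre in tray: x 6.1 y -122.5 z 77.8
```

```bash
python3 -m handwheel '0.032 -0.052 0.3 -0.005 0 0 -1;0.032 -0.052 0.49 -0.005 0 0 -1;0.032 -0.052 0.49 -0.005 0 0 -1;0.032 -0.052 0.49 -0.005 0 0 -1'
python3 - <<'E'
from go import *
from h import *
place(0,2)
im=[]
for n in("top","scene"):
    p=viewer.capture(n); im.append(cv2.cvtColor(p["frame"],cv2.COLOR_RGB2BGR))
    for c,m in reds(p): 
        if n=="scene": print("red",c,rect(p,m,20))
cv2.imwrite("pics/j.png",cv2.resize(im[1][240:350,160:320],(800,550),interpolation=cv2.INTER_CUBIC))
E
```

```text
time: 32.2
tool_pos: [659.7, -321.2, 28.0]
tcp_rot: [-3.141, 0.168, 1.631]
contact_force: [0.4, -0.6, -0.7]
grip_width: 44.2
finger_force: 30.0
shift [ 0.024 -0.002  0.143] turn [-0.    -0.001  0.   ] rows 0.3 margin 0.72 grasp now [ 659.5 -318.    46.8]
plate centre in tray: x 0.2 y -127.5 z 30.5
red [371.  56.] [-152.5  700.   190.3   97.1   45.5]
red [254. 220.] [ 447.5 -105.    43.3   42.4   97.2]
red [393. 299.] [847.  109.8 118.7 116.6  63.6]
red [199. 308.] [ 654.3 -343.9   44.4   16.9   12.8]
```

View pics/j.png

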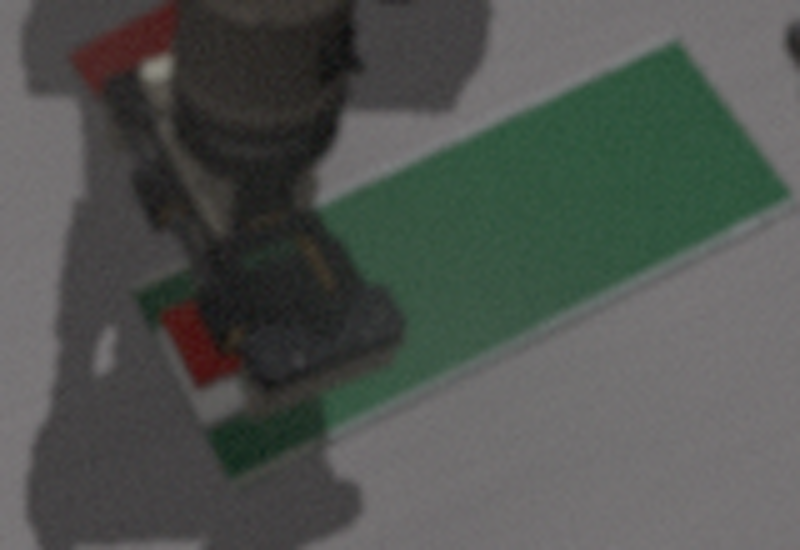

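```bash
python3 -m handwheel '0.024 0 0.07 0 0 0 -1;0.024 0 0.12 0 0 0 -1;0.024 0 0.14 0 0 0 -1;0.024 0 0.14 0 0 0 -1'
python3 -c "
from go import *
place(0,0)"
```

```text
time: 32.63
tool_pos: [661.1, -322.0, 14.0]
tcp_rot: [3.14, 0.17, 1.631]
contact_force: [0.1, 0.2, -3.6]
grip_width: 44.5
finger_force: 30.0
shift [ 0.013 -0.016  0.022] turn [ 0.001 -0.     0.   ] rows 0.1 margin 0.72 grasp now [ 660.9 -318.8   32.7]
plate centre in tray: x 1.6 y -128.5 z 16.4
```

```bash
python3 -m handwheel '0.01 -0.01 0.015 0 0 0 -1;0.01 -0.01 0.018 0 0 0 -1;0.01 -0.01 0.018 0 0 0 -1;0.01 -0.01 0.018 0 0 0 0.5;0.01 -0.01 0.018 0 0 0 0.5;0.01 -0.01 0.018 0 0 0 0.5;0.01 -0.01 0.018 0 0 0 0.5;0.01 -0.01 0.018 0 0 0 0.5'
python3 -m handwheel '0 0 -0.3 0 0 0 0.5;0 0 -0.6 0 0 0 0.5;0 0 -0.9 0 0 0 0.5;0 0 -0.9 0 0 0 0.5'
python3 -m handwheel '0 -1 -0.4 0 0.055 0 0.5;0 -1 -0.4 0 0.055 0 0.5;0 -1 -0.4 0 0.055 0 0.5;0 -1 -0.4 0 0.055 0 0.5'
python3 -m handwheel '1 -0.8 0 0 0 0 0.5;1 -0.8 0 0 0 0 0.5;1 -0.8 0 0 0 0 0.5;1 -0.8 0 0 0 0 0.5'
python3 - <<'E'
from go import *
from h import *
for n in("top","scene"):
    p=viewer.capture(n); print(n)
    cv2.imwrite(f"pics/k_{n}.png",cv2.cvtColor(p["frame"],cv2.COLOR_RGB2BGR))
    for c,m in reds(p): 
        r=rect(p,m,8); 
        if abs(r[2]-65)<12: print("red",c,r, "z17",rect(p,m,17)[:2])
E
```

```text
time: 33.3
tool_pos: [660.7, -321.8, 13.2]
tcp_rot: [3.138, 0.171, 1.631]
contact_force: [-0.5, -0.1, -1.3]
grip_width: 68.0
finger_force: 0.0
time: 33.63
tool_pos: [662.6, -307.2, 109.5]
tcp_rot: [3.128, 0.176, 1.63]
contact_force: [2.1, -0.5, 1.4]
grip_width: 69.1
finger_force: 0.0
time: 33.97
tool_pos: [555.9, -307.6, 143.3]
tcp_rot: [3.138, -0.001, 1.628]
contact_force: [1.5, -0.2, 0.6]
grip_width: 68.7
finger_force: 0.0
time: 34.3
tool_pos: [466.8, -204.5, 138.9]
tcp_rot: [-3.136, -0.009, 1.633]
contact_force: [0.7, -0.1, -0.8]
grip_width: 69.0
finger_force: 0.0
top
red [366. 161.] [ 661.2 -321.3   71.    45.7   90.6] z17 [ 659.  -319.2]
red [300. 231.] [ 435.6 -110.8   68.    43.    98.7] z17 [ 434.9 -110. ]
scene
red [248. 222.] [ 439.3 -113.2   67.    45.    99. ] z17 [ 446.3 -115.9]
red [219. 234.] [ 444.5 -207.3   66.8   44.5  102.6] z17 [ 451.5 -209.2]
red [209. 308.] [ 658.  -319.9   65.    45.1   93. ] z17 [ 663.2 -320.8]
```

```bash
python3 -c "
from go import *
rows((443.5,-206.7,30),down(np.radians(103)),grasp=False)"
```

```text
shift [ 0.046 -0.294  1.11 ] turn [ 0.001 -0.001 -0.052] rows 2.8 margin 0.47 grasp now [ 472.7 -209.8  160. ]
```

```bash
python3 -m handwheel '0.046 -0.294 0.4 0 0 -0.052 0.5;0.046 -0.294 0.8 0 0 -0.052 0.5;0.046 -0.294 1 0 0 -0.052 0.5;0.046 -0.294 1 0 0 -0.052 0.5;0.046 -0.294 1 0 0 -0.052 0.5;0.046 -0.294 1 0 0 -0.052 0.5'
python3 -c "
from go import *
rows((443.5,-206.7,2),down(np.radians(103)),grasp=False)"
```

```text
time: 34.9
tool_pos: [445.7, -209.2, 41.8]
tcp_rot: [3.136, 0.0, 1.795]
contact_force: [1.0, -0.2, -0.1]
grip_width: 69.1
finger_force: 0.0
shift [ 0.03  -0.018  0.398] turn [ 0.002  0.    -0.001] rows 1.0 margin 0.4 grasp now [ 445.6 -209.2   60.8]
```

```bash
python3 -m handwheel '0.03 -0.018 0.2 0 0 0 0.5;0.03 -0.018 0.35 0 0 0 0.5;0.03 -0.018 0.395 0 0 0 0.5;0.03 -0.018 0.395 0 0 0 0.5;0.03 -0.018 0.395 0 0 0 0.5'
python3 -m handwheel '0 0 0 0 0 0 -1;0 0 0 0 0 0 -1;0 0 0 0 0 0 -1;0 0 0 0 0 0 -1;0 0 0 0 0 0 -1;0 0 0 0 0 0 -1'
python3 -m handwheel '0 0 -0.5 0 0 0 -1;0 0 -0.9 0 0 0 -1;0 0 -0.9 0 0 0 -1;0 0 -0.9 0 0 0 -1'
python3 -m handwheel '0 0 0 0 0 0 -1'
python3 -c "
from go import *
place(1,60)"
```

```text
time: 35.32
tool_pos: [442.5, -205.9, 2.4]
tcp_rot: [3.137, -0.0, 1.795]
contact_force: [0.5, -0.9, -0.3]
grip_width: 68.9
finger_force: 0.0
time: 35.82
tool_pos: [441.6, -205.3, 1.5]
tcp_rot: [3.138, -0.001, 1.795]
contact_force: [-1.5, 0.0, 4.3]
grip_width: 44.7
finger_force: 30.0
time: 36.15
tool_pos: [442.6, -206.3, 93.4]
tcp_rot: [3.135, 0.002, 1.795]
contact_force: [0.1, -0.2, -2.3]
grip_width: 44.3
finger_force: 30.0
time: 36.23
tool_pos: [440.7, -205.1, 90.6]
tcp_rot: [3.139, -0.002, 1.795]
contact_force: [-0.1, 0.8, -3.6]
grip_width: 44.1
finger_force: 30.0
shift [-1.155  1.951  0.193] turn [ 0.005 -0.055  0.052] rows 5.5 margin 0.63 grasp now [ 440.7 -205.1  109.6]
plate centre in tray: x -211.4 y 1.2 z 93.1
```

```bash
python3 -m handwheel '-0.57 0.97 0.1 0 -0.027 0.026 -1;-0.57 0.97 0.1 0 -0.027 0.026 -1;-0.57 0.97 0.1 0 -0.027 0.026 -1;-0.57 0.97 0.1 0 -0.027 0.026 -1'
python3 -m handwheel '0 0 0 0 0 0 -1'
python3 -c "
from go import *
place(1,50)"
```

```text
time: 36.57
tool_pos: [552.4, -240.3, 78.1]
tcp_rot: [3.134, 0.083, 1.714]
contact_force: [-0.4, 0.5, -1.6]
grip_width: 44.7
finger_force: 30.0
time: 36.65
tool_pos: [548.0, -238.7, 77.7]
tcp_rot: [3.139, 0.079, 1.714]
contact_force: [-0.6, -0.1, -2.2]
grip_width: 44.7
finger_force: 30.0
shift [-0.493  1.025  0.204] turn [ 0.004 -0.029  0.026] rows 2.8 margin 0.68 grasp now [ 547.7 -237.2   96.7]
plate centre in tray: x -106.4 y -38.6 z 80.2
```

```bash
python3 -m handwheel '-0.493 1 0.2 0.004 -0.029 0.026 -1;-0.493 1 0.2 0.004 -0.029 0.026 -1;-0.493 1 0.2 0.004 -0.029 0.026 -1;-0.493 1 0.2 0.004 -0.029 0.026 -1;-0.493 1 0.2 0.004 -0.029 0.026 -1'
python3 -m handwheel '0 0 0.3 0 0 0 -1;0 0 0.3 0 0 0 -1;0 0 0.3 0 0 0 -1'
python3 -c "
from go import *
place(1,3,along=1)"
```

```text
time: 37.07
tool_pos: [653.4, -274.8, 62.4]
tcp_rot: [-3.141, 0.17, 1.631]
contact_force: [-0.4, -0.1, -2.7]
grip_width: 44.6
finger_force: 30.0
time: 37.32
tool_pos: [651.9, -279.5, 34.0]
tcp_rot: [-3.14, 0.17, 1.63]
contact_force: [0.1, -0.4, -2.1]
grip_width: 44.5
finger_force: 30.0
shift [0.092 0.051 0.181] turn [-0.001 -0.    -0.   ] rows 0.5 margin 0.69 grasp now [ 651.8 -276.3   52.7]
plate centre in tray: x -5.1 y -85.5 z 36.4
```

```bash
python3 -m handwheel '0.09 0.055 0.08 0 0 0 -1;0.09 0.055 0.14 0 0 0 -1;0.09 0.055 0.18 0 0 0 -1;0.09 0.055 0.18 0 0 0 -1;0.09 0.055 0.18 0 0 0 -1'
python3 -c "
from go import *
place(1,0.5,along=1)"
```

```text
time: 37.73
tool_pos: [660.3, -274.4, 17.2]
tcp_rot: [3.137, 0.173, 1.63]
contact_force: [-0.5, -0.3, -1.7]
grip_width: 44.6
finger_force: 30.0
shift [ 0.022 -0.036  0.049] turn [ 0.001  0.001 -0.   ] rows 0.2 margin 0.69 grasp now [ 660.  -271.1   36. ]
plate centre in tray: x 3.6 y -80.8 z 19.7
```

```bash
python3 -m handwheel '0.015 -0.02 0.02 0 0 0 -1;0.015 -0.02 0.045 0 0 0 -1;0.015 -0.02 0.045 0 0 0 -1'
python3 -c "
from go import *
place(1,0.5,along=1)"
```

```text
time: 37.98
tool_pos: [657.9, -273.9, 12.1]
tcp_rot: [3.138, 0.173, 1.63]
contact_force: [-0.3, -0.4, -2.3]
grip_width: 44.7
finger_force: 30.0
shift [ 0.007 -0.013 -0.   ] turn [ 0.001  0.001 -0.   ] rows 0.0 margin 0.69 grasp now [ 657.7 -270.6   30.9]
plate centre in tray: x 1.3 y -80.2 z 14.6
```

```bash
python3 -m handwheel '0 0 0 0 0 0 0.5;0 0 0 0 0 0 0.5;0 0 0 0 0 0 0.5;0 0 0 0 0 0 0.5;0 0 0 0 0 0 0.5'
python3 -m handwheel '0 0 -0.3 0 0 0 0.5;0 0 -0.6 0 0 0 0.5;0 0 -0.9 0 0 0 0.5;0 0 -0.9 0 0 0 0.5'
python3 -m handwheel '0 -1 -0.3 0 0.055 0 0.5;0 -1 -0.3 0 0.055 0 0.5;0 -1 -0.3 0 0.055 0 0.5;0 -1 -0.3 0 0.055 0 0.5'
python3 -m handwheel '0.6 -0.8 0 0 0 0 0.5;0.6 -0.8 0 0 0 0 0.5;0.6 -0.8 0 0 0 0 0.5;0.6 -0.8 0 0 0 0 0.5;0.6 -0.8 0 0 0 0 0.5'
python3 - <<'E'
from go import *
from h import *
for n in("top","scene"):
    p=viewer.capture(n); print(n)
    cv2.imwrite(f"pics/l_{n}.png",cv2.cvtColor(p["frame"],cv2.COLOR_RGB2BGR))
    for c,m in reds(p): 
        r=rect(p,m,8); 
        if r[1]<0: print("red",c,r, "z17",rect(p,m,17)[:2])
rows((460,-305.8,40),down(np.radians(99)),grasp=False)
E
```

```text
time: 38.4
tool_pos: [658.6, -274.0, 12.9]
tcp_rot: [3.137, 0.174, 1.63]
contact_force: [-0.7, -0.6, 0.1]
grip_width: 68.3
finger_force: 0.0
time: 38.73
tool_pos: [660.5, -258.9, 108.9]
tcp_rot: [3.127, 0.179, 1.629]
contact_force: [1.9, -0.5, 1.1]
grip_width: 68.9
finger_force: 0.0
time: 39.07
tool_pos: [553.7, -260.7, 132.1]
tcp_rot: [3.137, 0.001, 1.628]
contact_force: [0.4, -1.2, 0.0]
grip_width: 68.7
finger_force: 0.0
time: 39.48
tool_pos: [474.0, -204.1, 130.5]
tcp_rot: [3.136, 0.001, 1.631]
contact_force: [-0.3, -0.1, 0.6]
grip_width: 68.8
finger_force: 0.0
top
red [359. 161.] [ 660.7 -299.1  117.7   47.4   93.6] z17 [ 658.6 -297.1]
red [300. 231.] [ 435.8 -110.8   68.    42.5   98.7] z17 [ 435.1 -110. ]
scene
red [248. 221.] [ 440.4 -113.1   66.5   43.8   97.9] z17 [ 447.4 -115.8]
red [215. 305.] [ 655.4 -298.6  109.1   46.4   95.5] z17 [ 660.7 -299.7]
shift [-0.996 -0.215  0.903] turn [ 0.002  0.001 -0.031] rows 3.3 margin 0.59 grasp now [ 474.8 -204.9  149.3]
```

```bash
python3 -m handwheel '0.9 -0.5 0.2 0 0 -0.028 0.5;0.9 -0.5 0.2 0 0 -0.028 0.5;0.9 -0.5 0.2 0 0 -0.028 0.5;0.9 -0.5 0.2 0 0 -0.028 0.5;0.9 -0.5 0.2 0 0 -0.028 0.5'
python3 -c "
from go import *
rows((438,-112,25),down(np.radians(98.5)),grasp=False)"
```

```text
time: 40.0
tool_pos: [419.2, -117.3, 109.8]
tcp_rot: [3.137, 0.001, 1.72]
contact_force: [1.1, -0.0, 0.9]
grip_width: 68.9
finger_force: 0.0
shift [0.026 0.189 0.849] turn [0.002 0.    0.   ] rows 2.1 margin 0.4 grasp now [ 419.1 -117.3  128.8]
```

```bash
python3 -m handwheel '0.026 0.189 0.3 0 0 0 0.5;0.026 0.189 0.6 0 0 0 0.5;0.026 0.189 0.8 0 0 0 0.5;0.026 0.189 0.8 0 0 0 0.5;0.026 0.189 0.8 0 0 0 0.5;0.026 0.189 0.8 0 0 0 0.5'
python3 - <<'E'
from go import *
from h import *
rows((438,-112,2),down(np.radians(98.5)),grasp=False)
for n in("top","scene"):
    p=viewer.capture(n)
    for c,m in reds(p): 
        r=rect(p,m,8); 
        if r[1]<0: print(n,"red",c,r)
E
```

```text
time: 40.5
tool_pos: [438.3, -113.1, 30.6]
tcp_rot: [3.136, 0.002, 1.718]
contact_force: [0.3, -0.4, -0.4]
grip_width: 68.9
finger_force: 0.0
shift [ 0.012 -0.003  0.286] turn [ 0.002  0.001 -0.   ] rows 0.7 margin 0.34 grasp now [ 438.2 -113.1   49.6]
top red [359. 161.] [ 660.7 -299.1  117.6   47.2   93.4]
top red [362. 224.] [ 457.6 -305.6   69.    43.1   98.7]
scene red [244. 224.] [ 441.5 -126.5   42.2   39.8    8.7]
scene red [187. 251.] [ 461.6 -307.3   63.1   38.9   97.9]
scene red [213. 306.] [ 656.4 -299.5  106.6   45.4   94.8]
```

```bash
python3 -m handwheel '0.012 0 0.15 0 0 0 0.5;0.012 0 0.25 0 0 0 0.5;0.012 0 0.286 0 0 0 0.5;0.012 0 0.286 0 0 0 0.5;0.012 0 0.286 0 0 0 0.5'
python3 -m handwheel '0 0 0 0 0 0 -1;0 0 0 0 0 0 -1;0 0 0 0 0 0 -1;0 0 0 0 0 0 -1;0 0 0 0 0 0 -1;0 0 0 0 0 0 -1'
python3 -m handwheel '0 0 -0.5 0 0 0 -1;0 0 -0.9 0 0 0 -1;0 0 -0.9 0 0 0 -1;0 0 -0.9 0 0 0 -1;0 0 -0.9 0 0 0 -1'
python3 -c "
from go import *
place(2,60)"
```

```text
time: 41.02
tool_pos: [437.3, -111.1, 1.9]
tcp_rot: [3.136, 0.001, 1.719]
contact_force: [-0.0, 0.0, -0.2]
grip_width: 68.6
finger_force: 0.0
time: 41.52
tool_pos: [436.8, -110.8, 1.4]
tcp_rot: [3.137, 0.001, 1.719]
contact_force: [0.0, -0.1, 3.3]
grip_width: 44.8
finger_force: 30.0
time: 41.93
tool_pos: [436.0, -110.6, 90.8]
tcp_rot: [3.137, 0.001, 1.719]
contact_force: [0.3, 0.1, -2.4]
grip_width: 44.7
finger_force: 30.0
shift [-1.476  1.982  0.201] turn [ 0.004 -0.054  0.028] rows 5.9 margin 0.58 grasp now [ 435.9 -110.6  109.8]
plate centre in tray: x -210.5 y 95.7 z 93.3
```

```bash
python3 -m handwheel '-0.74 0.99 0.05 0.002 -0.027 0.014 -1;-0.74 0.99 0.05 0.002 -0.027 0.014 -1;-0.74 0.99 0.05 0.002 -0.027 0.014 -1;-0.74 0.99 0.05 0.002 -0.027 0.014 -1;-0.74 0.99 0.05 0.002 -0.027 0.014 -1'
python3 -c "
from go import *
place(2,50,along=1)"
```

```text
time: 42.35
tool_pos: [544.9, -169.6, 83.3]
tcp_rot: [-3.138, 0.083, 1.674]
contact_force: [-0.9, 0.1, -2.6]
grip_width: 45.0
finger_force: 30.0
shift [-0.657  1.025  0.269] turn [ 0.    -0.028  0.014] rows 3.0 margin 0.67 grasp now [ 544.9 -168.   102.2]
plate centre in tray: x -105.2 y 30.5 z 85.8
```

```bash
python3 -m handwheel '-0.65 1 0.25 0 -0.028 0.014 -1;-0.65 1 0.25 0 -0.028 0.014 -1;-0.65 1 0.25 0 -0.028 0.014 -1;-0.65 1 0.25 0 -0.028 0.014 -1;-0.65 1 0.25 0 -0.028 0.014 -1'
python3 -m handwheel '0.06 0.05 0.3 0 0 0 -1;0.06 0.05 0.3 0 0 0 -1;0.06 0.05 0.3 0 0 0 -1'
python3 -c "
from go import *
place(2,3,along=1)"
```

```text
time: 42.77
tool_pos: [650.0, -225.2, 63.3]
tcp_rot: [3.141, 0.171, 1.63]
contact_force: [-1.8, 0.6, -2.4]
grip_width: 44.5
finger_force: 30.0
time: 43.02
tool_pos: [653.5, -223.0, 34.4]
tcp_rot: [-3.141, 0.17, 1.631]
contact_force: [-0.4, 0.8, -2.0]
grip_width: 44.3
finger_force: 30.0
shift [0.    0.001 0.201] turn [-0.  0.  0.] rows 0.5 margin 0.67 grasp now [ 653.4 -219.8   53.1]
plate centre in tray: x -0.0 y -29.1 z 36.8
```

```bash
python3 -m handwheel '0 0 0.1 0 0 0 -1;0 0 0.16 0 0 0 -1;0 0 0.2 0 0 0 -1;0 0 0.2 0 0 0 -1;0 0 0.2 0 0 0 -1'
python3 -c "
from go import *
place(2,0.5,along=1)"
```

```text
time: 43.43
tool_pos: [656.8, -228.1, 17.1]
tcp_rot: [3.136, 0.173, 1.63]
contact_force: [-0.2, 0.1, -1.3]
grip_width: 44.6
finger_force: 30.0
shift [ 0.027 -0.03   0.047] turn [ 0.002  0.001 -0.   ] rows 0.1 margin 0.67 grasp now [ 656.5 -224.8   35.9]
plate centre in tray: x 2.9 y -34.4 z 19.6
```

```bash
python3 -m handwheel '0.02 -0.02 0.02 0 0 0 -1;0.02 -0.02 0.045 0 0 0 -1;0.02 -0.02 0.045 0 0 0 -1'
python3 -c "
from go import *
place(2,0.5,along=1)"
```

```text
time: 43.68
tool_pos: [654.6, -226.7, 11.8]
tcp_rot: [3.137, 0.173, 1.63]
contact_force: [0.0, -0.3, -1.4]
grip_width: 44.7
finger_force: 30.0
shift [ 0.003 -0.008 -0.003] turn [ 0.002  0.001 -0.   ] rows 0.0 margin 0.66 grasp now [ 654.3 -223.4   30.5]
plate centre in tray: x 0.8 y -32.9 z 14.3
```

```bash
python3 -m handwheel '0 0 0 0 0 0 0.5;0 0 0 0 0 0 0.5;0 0 0 0 0 0 0.5;0 0 0 0 0 0 0.5;0 0 0 0 0 0 0.5'
python3 -m handwheel '0 0 -0.3 0 0 0 0.5;0 0 -0.6 0 0 0 0.5;0 0 -0.9 0 0 0 0.5;0 0 -0.9 0 0 0 0.5'
python3 -m handwheel '0 -1 -0.3 0 0.055 0 0.5;0 -1 -0.3 0 0.055 0 0.5;0 -1 -0.3 0 0.055 0 0.5;0 -1 -0.3 0 0.055 0 0.5'
python3 -m handwheel '0 -0.8 0 0 0 0 0.5;0 -0.8 0 0 0 0 0.5;0 -0.8 0 0 0 0 0.5;0 -0.8 0 0 0 0 0.5'
python3 - <<'E'
from go import *
from h import *
for n in("top","scene"):
    p=viewer.capture(n); print(n)
    for c,m in reds(p): 
        r=rect(p,m,8); 
        if r[1]<0: print("red",c,r, "z17",rect(p,m,17)[:2])
rows((459.5,-306,60),down(np.radians(98.5)),grasp=False)
E
```

```text
time: 44.1
tool_pos: [655.1, -227.0, 12.5]
tcp_rot: [3.135, 0.174, 1.63]
contact_force: [1.2, 0.5, -0.5]
grip_width: 68.2
finger_force: 0.0
time: 44.43
tool_pos: [657.0, -211.7, 108.3]
tcp_rot: [3.125, 0.178, 1.629]
contact_force: [0.6, -0.3, 1.1]
grip_width: 69.0
finger_force: 0.0
time: 44.77
tool_pos: [550.1, -213.4, 131.3]
tcp_rot: [3.137, 0.001, 1.628]
contact_force: [1.5, 0.4, 0.4]
grip_width: 69.0
finger_force: 0.0
time: 45.1
tool_pos: [472.1, -217.0, 129.4]
tcp_rot: [3.137, 0.0, 1.629]
contact_force: [0.6, -0.7, 0.4]
grip_width: 69.0
finger_force: 0.0
top
red [351. 161.] [ 659.2 -275.   166.1   47.5   93.7] z17 [ 657.  -273.1]
scene
red [243. 291.] [ 651.7 -225.7   63.5   40.3   89.2] z17 [ 656.9 -227.5]
red [212. 306.] [ 655.8 -308.    89.6   45.6   94. ] z17 [ 661. -309.]
shift [-0.872 -0.209  0.698] turn [ 0.002  0.001 -0.028] rows 2.7 margin 0.63 grasp now [ 474.5 -217.6  148.8]
```

```bash
python3 -m handwheel '0.95 -0.2 0 0 0 -0.028 0.5;0.95 -0.2 0 0 0 -0.028 0.5;0.95 -0.2 0 0 0 -0.028 0.5;0.95 -0.2 0 0 0 -0.028 0.5'
python3 - <<'E'
from go import *
from h import *
for n in("top","scene"):
    p=viewer.capture(n); print(n)
    for c,m in reds(p): 
        r=rect(p,m,8); 
        if r[1]<0: print("red",c,r)
rows((459.5,-306,60),down(np.radians(98.5)),grasp=False)
E
```

```text
time: 45.53
tool_pos: [448.0, -120.6, 129.4]
tcp_rot: [3.136, 0.0, 1.723]
contact_force: [-0.9, -0.1, -0.3]
grip_width: 68.6
finger_force: 0.0
top
red [351. 161.] [ 659.2 -275.   166.1   47.3   93.8]
red [363. 225.] [ 458.1 -305.4   69.3   43.4   99.9]
scene
red [243. 291.] [ 652.2 -224.8   62.    41.4   90.8]
red [212. 306.] [ 656.5 -308.3   89.1   44.1   94.8]
shift [-1.816 -0.178  0.7  ] turn [0.002 0.001 0.001] rows 4.7 margin 0.63 grasp now [ 449.3 -123.6  148.7]
```

```bash
python3 -m handwheel '-0.9 -0.09 0.1 0 0 0 0.5;-0.9 -0.09 0.1 0 0 0 0.5;-0.9 -0.09 0.1 0 0 0 0.5;-0.9 -0.09 0.1 0 0 0 0.5'
python3 -m handwheel '-0.91 -0.09 0.6 0 0 0 0.5;-0.91 -0.09 0.6 0 0 0 0.5;-0.91 -0.09 0.6 0 0 0 0.5;-0.91 -0.09 0.6 0 0 0 0.5;-0.91 -0.09 0.6 0 0 0 0.5;-0.91 -0.09 0.6 0 0 0 0.5'
python3 -c "
from go import *
rows((460,-306,25),down(np.radians(98.8)),grasp=False)"
```

```text
time: 45.97
tool_pos: [453.0, -217.8, 118.9]
tcp_rot: [3.135, 0.002, 1.714]
contact_force: [-0.3, 0.6, 0.2]
grip_width: 68.9
finger_force: 0.0
time: 46.47
tool_pos: [457.2, -304.4, 59.5]
tcp_rot: [3.136, 0.0, 1.719]
contact_force: [-0.7, 0.2, 0.0]
grip_width: 68.7
finger_force: 0.0
shift [-0.02   0.023  0.345] turn [ 0.002  0.    -0.002] rows 0.8 margin 0.55 grasp now [ 457.1 -304.4   78.5]
```

```bash
python3 -m handwheel '-0.02 0.02 0.15 0 0 0 0.5;-0.02 0.02 0.3 0 0 0 0.5;-0.02 0.02 0.345 0 0 0 0.5;-0.02 0.02 0.345 0 0 0 0.5'
python3 -c "
from go import *
rows((460,-306,2),down(np.radians(98.8)),grasp=False)"
```

```text
time: 46.8
tool_pos: [459.3, -305.3, 24.7]
tcp_rot: [3.137, -0.0, 1.72]
contact_force: [-0.5, 0.6, -0.1]
grip_width: 69.1
finger_force: 0.0
shift [-0.008  0.005  0.227] turn [ 0.001 -0.    -0.001] rows 0.5 margin 0.5 grasp now [ 459.2 -305.4   43.7]
```

```bash
python3 -m handwheel '-0.008 0 0.12 0 0 0 0.5;-0.008 0 0.2 0 0 0 0.5;-0.008 0 0.227 0 0 0 0.5;-0.008 0 0.227 0 0 0 0.5;-0.008 0 0.227 0 0 0 0.5'
python3 -m handwheel '0 0 0 0 0 0 -1;0 0 0 0 0 0 -1;0 0 0 0 0 0 -1;0 0 0 0 0 0 -1;0 0 0 0 0 0 -1;0 0 0 0 0 0 -1'
python3 -m handwheel '0 0 -0.5 0 0 0 -1;0 0 -0.9 0 0 0 -1;0 0 -0.9 0 0 0 -1;0 0 -0.9 0 0 0 -1;0 0 -0.9 0 0 0 -1'
python3 -c "
from go import *
place(3,60,along=1)"
```

```text
time: 47.22
tool_pos: [459.9, -307.6, 2.6]
tcp_rot: [3.136, 0.001, 1.719]
contact_force: [-0.6, 1.0, 0.5]
grip_width: 68.6
finger_force: 0.0
time: 47.72
tool_pos: [459.6, -307.7, 2.4]
tcp_rot: [3.136, 0.001, 1.719]
contact_force: [-1.4, 1.3, 3.0]
grip_width: 44.7
finger_force: 30.0
time: 48.13
tool_pos: [458.9, -307.3, 91.7]
tcp_rot: [3.136, 0.001, 1.719]
contact_force: [-0.8, -0.2, -3.5]
grip_width: 44.4
finger_force: 30.0
shift [0.982 2.087 0.212] turn [ 0.004 -0.054  0.028] rows 5.6 margin 0.68 grasp now [ 458.8 -307.3  110.7]
plate centre in tray: x -199.4 y -102.0 z 94.2
```

```bash
python3 -m handwheel '0.5 0.98 0 0.002 -0.027 0.014 -1;0.5 0.98 0 0.002 -0.027 0.014 -1;0.5 0.98 0 0.002 -0.027 0.014 -1;0.5 0.98 0 0.002 -0.027 0.014 -1;0.5 0.98 0 0.002 -0.027 0.014 -1'
python3 -c "
from go import *
place(3,50,along=1.5)"
```

```text
time: 48.55
tool_pos: [548.6, -241.6, 89.9]
tcp_rot: [-3.139, 0.083, 1.678]
contact_force: [0.2, 0.0, -2.5]
grip_width: 44.6
finger_force: 30.0
shift [0.535 1.085 0.237] turn [ 0.001 -0.028  0.015] rows 3.0 margin 0.7 grasp now [ 548.5 -240.1  108.8]
plate centre in tray: x -105.9 y -41.6 z 92.4
```

```bash
python3 -m handwheel '0.53 1 0.24 0 -0.028 0.015 -1;0.53 1 0.24 0 -0.028 0.015 -1;0.53 1 0.24 0 -0.028 0.015 -1;0.53 1 0.24 0 -0.028 0.015 -1;0.53 1 0.24 0 -0.028 0.015 -1'
python3 -m handwheel '0.06 0.06 0.28 0 0 0 -1;0.06 0.06 0.28 0 0 0 -1;0.06 0.06 0.28 0 0 0 -1'
python3 -c "
from go import *
place(3,3,along=1.5)"
```

```text
time: 48.97
tool_pos: [641.9, -181.8, 61.0]
tcp_rot: [3.139, 0.172, 1.629]
contact_force: [0.2, -0.3, -2.4]
grip_width: 44.4
finger_force: 30.0
time: 49.22
tool_pos: [646.3, -182.2, 33.5]
tcp_rot: [3.14, 0.172, 1.626]
contact_force: [0.4, -1.1, -2.4]
grip_width: 44.5
finger_force: 30.0
shift [0.062 0.048 0.182] turn [ 0.     0.001 -0.002] rows 0.5 margin 0.66 grasp now [ 646.1 -179.    52.3]
plate centre in tray: x -4.8 y 12.0 z 36.0
```

```bash
python3 -m handwheel '0.06 0.048 0.09 0 0 0 -1;0.06 0.048 0.14 0 0 0 -1;0.06 0.048 0.18 0 0 0 -1;0.06 0.048 0.18 0 0 0 -1;0.06 0.048 0.18 0 0 0 -1'
python3 -m handwheel '0 0 0 0 0 0 -1'
python3 -c "
from go import *
place(3,0.5,along=1.5)"
```

```text
time: 49.63
tool_pos: [653.7, -178.6, 17.1]
tcp_rot: [3.135, 0.174, 1.627]
contact_force: [0.3, 0.0, -3.1]
grip_width: 44.2
finger_force: 30.0
time: 49.72
tool_pos: [654.0, -178.5, 17.4]
tcp_rot: [3.134, 0.174, 1.627]
contact_force: [-0.4, -0.6, -2.5]
grip_width: 44.3
finger_force: 30.0
shift [ 0.007 -0.032  0.053] turn [ 0.002  0.001 -0.001] rows 0.1 margin 0.65 grasp now [ 653.7 -175.3   36.2]
plate centre in tray: x 3.1 y 15.2 z 19.9
```

```bash
python3 -m handwheel '0 -0.025 0.025 0 0 0 -1;0 -0.025 0.05 0 0 0 -1;0 -0.025 0.05 0 0 0 -1;0 -0.025 0.05 0 0 0 -1'
python3 -m handwheel '0 0 0 0 0 0 0.5;0 0 0 0 0 0 0.5;0 0 0 0 0 0 0.5;0 0 0 0 0 0 0.5;0 0 0 0 0 0 0.5'
python3 -m handwheel '0 0 -0.3 0 0 0 0.5;0 0 -0.6 0 0 0 0.5;0 0 -0.9 0 0 0 0.5;0 0 -0.9 0 0 0 0.5'
python3 -m handwheel '0 -1 -0.6 0 0.055 0 0.5;0 -1 -0.6 0 0.055 0 0.5;0 -1 -0.6 0 0.055 0 0.5;0 -1 -0.6 0 0.055 0 0.5'
python3 -m handwheel '1 -1 0 0 0 0 0.5;1 -1 0 0 0 0 0.5;1 -1 0 0 0 0 0.5;1 -1 0 0 0 0 0.5'
python3 -m handwheel '1 0 0 0 0 0 0.5;1 0 0 0 0 0 0.5;1 0 0 0 0 0 0.5;1 0 0 0 0 0 0.5'
python3 - <<'E'
from go import *
from h import *
im=[]
for n in("top","scene"):
    p=viewer.capture(n); print(n); im.append(cv2.cvtColor(p["frame"],cv2.COLOR_RGB2BGR))
    for c,m in reds(p): 
        r=rect(p,m,8); 
        if r[1]<0: print("red",c,r, "z17",rect(p,m,17)[:2])
cv2.imwrite("pics/m.png",cv2.vconcat([cv2.resize(im[0][130:210,260:400],(525,300),interpolation=cv2.INTER_CUBIC),cv2.resize(im[1][230:350,150:360],(525,300),interpolation=cv2.INTER_CUBIC)]))
cv2.imwrite("pics/n.png",cv2.vconcat([cv2.resize(im[0][110:290,60:480],(700,300)),cv2.resize(im[1][130:350,60:500],(700,300))]))
E
```

```text
time: 50.05
tool_pos: [651.4, -179.5, 12.5]
tcp_rot: [3.134, 0.174, 1.627]
contact_force: [-1.9, 0.7, 1.8]
grip_width: 44.6
finger_force: 30.0
time: 50.47
tool_pos: [651.6, -179.4, 12.0]
tcp_rot: [3.134, 0.174, 1.627]
contact_force: [0.1, 0.3, -0.6]
grip_width: 67.9
finger_force: 0.0
time: 50.8
tool_pos: [653.4, -164.0, 107.7]
tcp_rot: [3.124, 0.177, 1.626]
contact_force: [1.7, -0.9, 0.9]
grip_width: 69.2
finger_force: 0.0
time: 51.13
tool_pos: [546.1, -160.2, 162.2]
tcp_rot: [3.133, 0.002, 1.626]
contact_force: [1.4, -1.0, 1.3]
grip_width: 68.8
finger_force: 0.0
time: 51.47
tool_pos: [439.5, -62.2, 157.4]
tcp_rot: [3.138, -0.001, 1.629]
contact_force: [-0.2, -0.2, 0.1]
grip_width: 69.1
finger_force: 0.0
time: 51.8
tool_pos: [437.6, 37.7, 158.0]
tcp_rot: [3.134, 0.0, 1.632]
contact_force: [-0.9, -0.0, -0.1]
grip_width: 68.9
finger_force: 0.0
top
red [344. 162.] [ 657.4 -250.5  215.3   47.5   93.9] z17 [ 655.3 -248.8]
scene
red [259. 284.] [ 648.3 -175.8   66.6   43.7   89.3] z17 [ 653.6 -178. ]
red [241. 291.] [ 650.5 -225.4   38.7   35.2  133.2] z17 [ 655.8 -227.1]
red [211. 307.] [ 657.1 -308.4   88.8   46.    91.7] z17 [ 662.3 -309.4]
```

View pics/m.png

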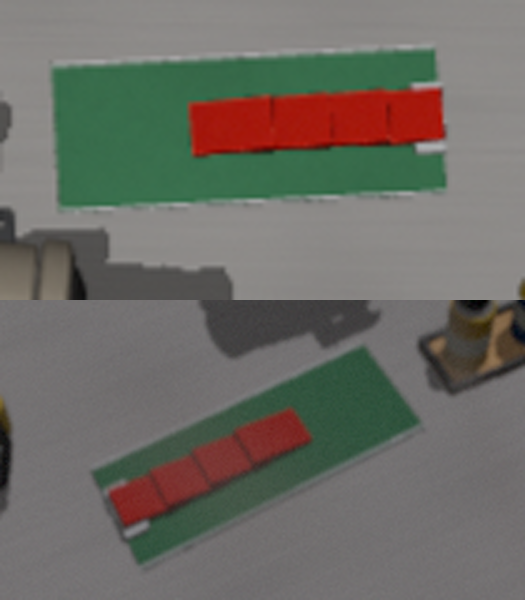

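View pics/n.png

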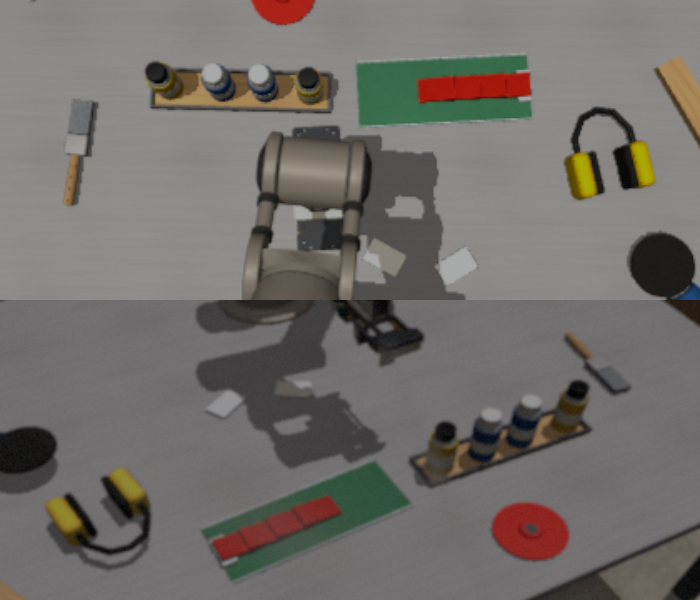

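```bash
python3 -m handwheel '0 0 0 0 0 0 0.5;0 0 0 0 0 0 0.5;0 0 0 0 0 0 0.5;0 0 0 0 0 0 0.5;0 0 0 0 0 0 0.5;0 0 0 0 0 0 0.5' | head -1; python3 -c "
from plant import bot
print(bot.close_job())"
```

```text
time: 52.4
the job is handed in; nothing more can be done
None
```

I handed the job in at 52.4 s (limit 210 s), but no verdict came back. In the last pictures both blue cans stand upright in the lane between the yellow ones, and all four red plates lie in one straight shingled row from the strip, each about 50 mm on from the last; nothing else looked disturbed.

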